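# Refit the emptied water bath: lock the floor plate, bed the probe bracket in the corner

### The arm

A 7-joint arm with a two-finger parallel gripper is mounted at the origin on the work surface; the furniture and walls round the work are solid. World frame = base frame: x ahead of the robot, y to its left, z up, the work surface at z = 0. Lengths are in m, angles in rad, forces in N, time in s.
With the tool pointing down it reaches from about 0.4 to 0.85 m from the base axis. Payload 10.4 kg.
Tool frame: the origin (TCP) lies midway between the tips of the shut fingers; the grasp point (between the pads) lies 19 mm behind it; z points along the fingers, y is the direction in which the jaws open and shut (so a half turn about z gives the same grasp; the last joint's range is limited). The gripper opens to 85 mm and grips with 20 to 120 N. Pads are 22 mm wide; open, the fingers measure 114 mm over their backs; the gripper's body (76 mm by 85 mm) begins 54 mm behind the grasp point. The pads swing forward as they close: fully open they stand 13 mm farther back than shut.
Start: joints at [1.316, 0.332, -0.065, 1.46, 0.022, 1.35, -0.088], TCP at [0.144, -0.608, 0.231] pointing down, gripper open.
Joint ranges: [-2.6, 2.6], [-0.5, 2.12], [-1.47, 1.34], [0.16, 2.42], [-1.27, 4.41], [0.06, 2.06], [-2.6, 2.6]. Speed limits (rad/s): [2.22, 2.22, 2.79, 2.79, 3.14, 3.14, 3.14].

### API

Orientations are given as a unit quaternion [x, y, z, w].
In Python, from workcell import manip, viewer gives the robot as it stands.
- The arm moves only by the tool move_arm, never from a script. Its argument "deltas" is a list of rows, each a list of 7 numbers: the shift along the tool's x, y, z in m, then the turn, a rotation vector about the tool's x, y, z in degrees, then the opening, from -1 (shut) to 1 (fully open). In form: [[dx, dy, dz, wx, wy, wz, gripper], ...]. A call has 1 to 10 rows; each row shifts and turns the commanded pose from where the row before left it, along the tool's axes as they then stand; what a row does not reach is not made up. A row lasts 1/8 s, in which the tool goes at most 62.5 mm and 10.7 degrees, less where a joint would pass 70% of its speed; a pose out of reach is approached as far as the arm can. A call with a gripper value outside its range is refused whole. The fingers move at their own pace and stop on an object; "force" is the grip in N (left out, the last holds). Time passes only in rows, so rows that do not move let the fingers close. It gives the time, the measured TCP pose, the force and the opening at its end, in the units of the state.
- manip.get_obs(): the state, without advancing time (a new reading comes with each control period).
- viewer.camera(name): name is "scene" or "side" or "wrist"; returns (picture, depth): 400x640x3 uint8, red, green, blue; 400x640 float32, m along the optical axis (not along the pixel's ray), 0 where there is no reading.
- viewer.calibration(name): a dict with "fx", "fy", "cx", "cy" (pixels), "dist" ([k1, k2, p1, p2, k3] as OpenCV has them; the pictures are not rectified), "R" (3x3) and "t" (3): a world point X has camera coordinates R X + t; the wrist camera has in their place "T_tool_cam" (4x4, takes a point from camera to tool coordinates, whose origin is the TCP and whose axes are the flange's). Camera axes: x right, y down, z forward; pixel columns grow to the right and rows downward; lengths in m; the calibration is good to about 2 mm. A picture is of the moment at which its call begins: read the wrist's pose just before it. calibration takes no time and is no camera call.
- manip.hand_in(): hands the job in, once; it reports no verdict.
The state is a dict: "clock": time; "joint_pos": joint angles; "joint_velocities": joint speeds; "tau": joint torques, N m; "position": TCP position; "ee_rot": TCP orientation; "ft_force": force on the tool from outside, world axes, zero at the start; "torque": the same for the moment, N m; "grip_width": opening from 0.0 (shut) to 1.0 (fully open).
Only numpy, scipy, OpenCV 4.12 (cv2) and the standard library are available. Lean on these libraries where they do the work, as an engineer would, in place of code of your own. Each camera call takes 0.05 s, during which the arm holds its last target.

### The job

The water bath has been emptied for cleaning and is being refitted: turn the steel clip in the middle of the tank square across its slot, to its stop, so that the slotted floor plate is locked down. Then fetch the grey probe bracket from the bench, stand it on the floor plate in the tank corner beside the black cable bush and press it, steadily and without ramming, into that corner so that its two adhesive pads lie flat against both walls at once. Finish with the gripper still holding it pressed there while the pads take (do not let go), and leave the bottles and the timer alone.

Things in the scene. Friction and masses are not known exactly. Their poses are not given: they have to be found in the camera images.
- water_bath: Emptied steel water bath on the bench, open on top, blue sides. Origin: middle of its underside; x points from the control panel to the rear, y to its left, z up. Tank inside: x -161 to 182, y -144 to 144 mm, upright walls, floor at z 178, rim top at z 238. Its vertical corners are rounded at about 25 mm. Fixed to the bench.
- clip (a joint): Angle of the steel turn clip on its fixed stud in the middle of the tank (rad). 0: clip square across the plate's slot, along the bath's y, against its stop, locked. About 1.57: clip along the slot (bath's x), open. It turns about the vertical; seen from above, locking is clockwise. It stays where it is left (friction torque about 0.12 Nm).
- clip_grip (a point): Point on the clip's pivot axis, 11 mm below the top of its upright fin. The fin is 10 mm thick, 44 mm long along the clip and runs up 25 mm above its 6 mm thick, 60 x 14 mm bar; top of the bar 14 mm below this point, floor plate 22 mm below. The point's y axis runs along the fin. Pinch the fin across its thickness.
- floor_plate: Loose slotted steel floor plate, 320 x 264 mm, 4 mm thick on 8 mm feet, 0.95 kg, standing in the tank. Origin: middle of its underside (feet); its top is 12 mm above that. In its middle a slot 72 x 22 mm along x, through which the clip's stud stands; the clip's bar lies 2 mm above the plate.
- bracket: Grey plastic probe bracket, about 0.22 kg, standing upright on the bench at the start. Origin: underside, on the axis of its square sleeve. x points from the sleeve along the web to the two flanges; z up. Flanges at 45 deg either side of x, 34 mm high, 52 mm long, with thin pads outside; the pad planes meet at right angles at x = 85 mm. Web 30 mm high, 8 mm thick.
- bracket_sleeve (a point): On the axis of the bracket's upright square sleeve, 35 mm above the underside. Sleeve 24 x 24 mm, 60 mm high, faces square to the bracket's x and y; a small screw sticks out 9 mm at its -x side, 52 mm up. Grip the sleeve across y (free sides, no web): 24 mm wide.
- bracket_apex (a point): Where the two pad planes of the bracket meet, at its underside: 85 mm along the bracket's x from the sleeve axis. There is no material at this point (the corner is cut off); the pads begin 28 mm from it and end 80 mm from it.
- tank_corner (a point): The tank corner beside the black cable bush on the rim: where the planes of rear wall and left wall meet, at the height of the floor plate's top (190 mm above the bench). Axes as the bath: the tank lies to -x and -y of it. Seated, the bracket's apex is here and its x axis points midway between the point's x and y.
- tank_wall_rear: Rear wall of the tank, flat and upright, 178 to 226 mm above the bench. Its inner face looks to the bath's -x and lies 15 mm to -x of this body's origin. Axes as the bath. Smooth: friction against the pads about 0.3.
- tank_wall_left: Left wall of the tank, flat and upright, 178 to 226 mm above the bench. Its inner face looks to the bath's -y and lies 15 mm to -y of this body's origin. Axes as the bath. Smooth: friction against the pads about 0.3.
- dropper_a: Bystander: small white dropper bottle with red cap on the bench, 25 mm across, 73 mm high; origin under its middle. Leave alone.
- dropper_b: Bystander: small brown dropper bottle with green cap on the bench, 25 mm across, 73 mm high; origin under its middle. Leave alone.
- bench_timer: Bystander: bench timer lying on the bench right of the bath, 64 x 64 x 19 mm; origin under its middle. Leave alone.
Mind the look-alikes: they are no part of the job. What is shaped like the bracket but purple is not meant.

How it is judged:
On the way, in this order (a step that is already met when the one before it is completed fails the run):
1. the clip is turned across the slot and locks the floor plate (value of joint clip below 0.2 rad), for 0.2 s.
2. the gripper presses the bracket against both walls of the corner (contact force between bracket and tank_wall_rear above 1.5 N and contact force between bracket and tank_wall_left above 1.5 N and x of bracket_apex in the frame of tank_corner between -0.003 and 0.002 m and y of bracket_apex in the frame of tank_corner between -0.003 and 0.002 m and z of bracket_apex in the frame of tank_corner between -0.004 and 0.004 m and angle between bracket's own z axis and vertical below 0.05 rad and angle between the x axis of bracket and the x axis of water_bath, either way round between 0.735 and 0.835 rad and contact force between the fingers and bracket above 1 N), for 0.3 s.
At the end, for the whole second after the job is handed in: Clip within 0.2 rad of its stop. Through the last second the fingers press the bracket on both walls at once, over 1.5 N each; apex within 3 mm of the tank corner, underside within 4 mm of the plate's top, upright and square to the walls within 0.05 rad, still (under 10 mm/s) (all of step 2 and value of joint clip below 0.2 rad and linear speed of bracket below 0.01 m/s); the arm keeps its last pose, push and grip.
It fails at once if the bracket is rammed against a wall (over 60 N) (contact force between bracket and tank_wall_rear above 60 N or contact force between bracket and tank_wall_left above 60 N).
It fails at once if the floor plate is lifted out of place (z of floor_plate in the frame of water_bath above 0.195 m or angle between floor_plate's own z axis and vertical above 0.08 rad).
It fails at once if a bystander is knocked about (distance of any of dropper_a, dropper_b, bench_timer from where it was at the start of the episode above 0.03 m).
It also fails if it takes over 72 s, if anything falls off the work surface, if the arm or the gripper's body presses on something with over 40 N, if the wrist force passes 120 N, or if a joint passes its speed limit or range.

## Working session

There is one attempt and no reset: what is moved stays moved. The work goes in short steps, Python scripts to look and compute and a tool call to move; the robot and the scene stay as the last step left them, time stands still between calls to the robot, and variables do not carry over. Pictures are saved under pics/ and viewed, and the job is handed in when it is done.

Besides the shell and the picture viewer there is one more tool, called after "Emit:" as name(argument=value, ...) on one line, values as JSON. move_arm: Moves the arm, as the interface text tells. Its arguments: {"type":"object","properties":{"deltas":{"type":"array"},"force":{"type":"number"}},"required":["deltas"]}

```bash
ls; mkdir -p pics
cat > h.py <<'E'
import numpy as np, cv2
from workcell import manip, viewer
from scipy.spatial.transform import Rotation as Ro
def snap(name,fn):
    o=manip.get_obs()
    img,d=viewer.camera(name)
    c=viewer.calibration(name)
    np.savez('pics/'+fn+'.npz',img=img,d=d,p=o['position'],q=o['ee_rot'])
    cv2.imwrite('pics/'+fn+'.png',img[:,:,::-1])
    return img,d,o
def load(fn,name):
    z=np.load('pics/'+fn+'.npz'); c=viewer.calibration(name)
    K=np.array([[c['fx'],0,c['cx']],[0,c['fy'],c['cy']],[0,0,1]]); dist=np.array(c['dist'],float)
    if name=='wrist':
        T=np.eye(4); T[:3,:3]=Ro.from_quat(z['q']).as_matrix(); T[:3,3]=z['p']
        Twc=T@np.array(c['T_tool_cam'])
    else:
        R=np.array(c['R']); t=np.array(c['t']); Twc=np.eye(4); Twc[:3,:3]=R.T; Twc[:3,3]=-R.T@t
    return z['img'],z['d'],K,dist,Twc
def rays(uv,K,dist,Twc):
    p=cv2.undistortPoints(np.array(uv,float).reshape(-1,1,2),K,dist).reshape(-1,2)
    r=np.c_[p,np.ones(len(p))]
    return r@Twc[:3,:3].T, Twc[:3,3]
def onplane(uv,zz,K,dist,Twc):
    r,o=rays(uv,K,dist,Twc)
    return o+r*((zz-o[2])/r[:,2])[:,None]
def bydepth(uv,d,K,dist,Twc):
    r,o=rays(uv,K,dist,Twc)
    uv=np.array(uv).reshape(-1,2).astype(int)
    return o+r*d[uv[:,1],uv[:,0]][:,None]
def proj(X,K,dist,Twc):
    R=Twc[:3,:3].T; t=-R@Twc[:3,3]
    return cv2.projectPoints(np.array(X,float).reshape(-1,1,3),cv2.Rodrigues(R)[0],t,K,dist)[0].reshape(-1,2)
def cloud(d,K,dist,Twc):
    h,w=d.shape; u,v=np.meshgrid(np.arange(w),np.arange(h))
    r,o=rays(np.c_[u.ravel(),v.ravel()],K,dist,Twc)
    P=o+r*d.ravel()[:,None]; P=P.reshape(h,w,3).copy(); P[d==0]=np.nan
    return P
E
python3 - <<'E'
from h import *
for n in ['scene','side','wrist']: snap(n,n+'0')
o=manip.get_obs(); print(o)
for n in ['scene','side','wrist']: print(viewer.calibration(n))
E
```

```text
pics
{'clock': 0.15, 'joint_pos': array([ 1.31645229,  0.33270466, -0.06468864,  1.46074328,  0.02160444,
        1.34990935, -0.08845831]), 'joint_velocities': array([ 1.30239141e-03, -2.61814153e-03,  4.70285205e-04, -2.88725105e-03,
        2.03934476e-03,  1.82023054e-03,  2.89156716e-06]), 'tau': array([-5.85452199e-04, -6.25825381e+01,  4.82886052e-02, -3.91852677e+01,
        1.61868031e-02,  7.59218296e-03,  8.64426397e-05]), 'position': array([ 0.14347333, -0.6080166 ,  0.23071489]), 'ee_rot': array([ 9.93291386e-01,  1.15637088e-01, -8.89353544e-05, -5.27189217e-04]), 'ft_force': array([-0.29999423, -0.12433584, -0.85684886]), 'torque': array([-0.0556524 , -0.01386575, -0.02803302]), 'grip_width': 1.0016654594014442}
{'fx': 424.2108988326848, 'fy': 424.2108988326848, 'cx': 316.18501313796526, 'cy': 198.61540659930196, 'dist': array([-0.08168999,  0.        ,  0.        ,  0.        ,  0.        ]), 'R': array([[ 0.76168335, -0.64779281,  0.01424609],
       [-0.48868962, -0.58876698, -0.64384463],
       [ 0.42546555,  0.48344382, -0.76502362]]), 't': array([-0.39888055,  0
[... 245 characters left out ...]
-0.00993444],
       [ 0.79983415, -0.25006455, -0.5456492 ],
       [-0.52429053,  0.15149645, -0.83795481]]), 't': array([-0.10715935, -0.3142554 ,  1.36413043])}
{'fx': 335.17288068822995, 'fy': 335.17288068822995, 'cx': 317.5053690495486, 'cy': 196.9971209742152, 'dist': array([-0.0601201,  0.       ,  0.       ,  0.       ,  0.       ]), 'T_tool_cam': array([[-2.65265297e-04, -9.54214470e-01, -2.99123178e-01,
         7.61042879e-02],
       [ 9.99999792e-01, -4.28722813e-04,  4.80832913e-04,
         8.04864203e-04],
       [-5.87058653e-04, -2.99122988e-01,  9.54214385e-01,
        -1.41870968e-01],
       [ 0.00000000e+00,  0.00000000e+00,  0.00000000e+00,
         1.00000000e+00]])}
```

View pics/scene0.png

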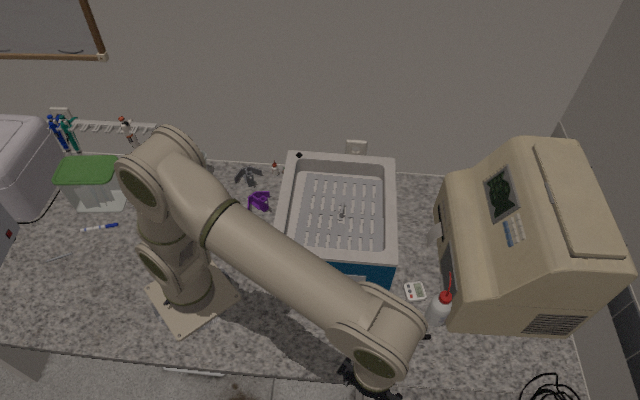

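View pics/side0.png

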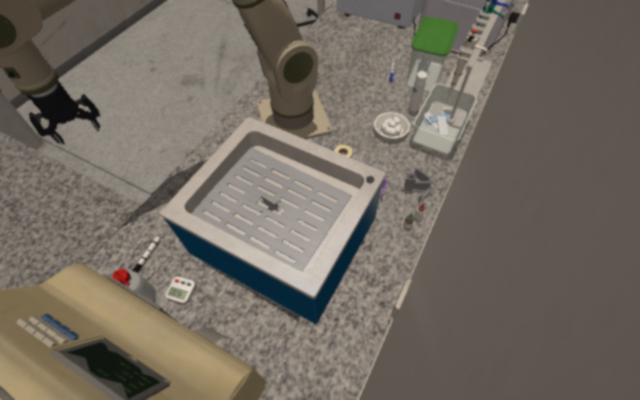

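View pics/wrist0.png

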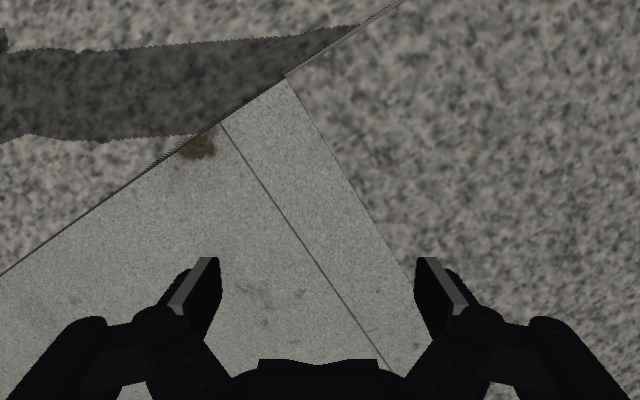

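The scene view shows the bath rim spanning about (275..397, 150..285), the black bush at (299,155) and the clip at (341,212). The grey bracket is at (247,175), with the purple look-alike at (259,201) and the droppers near (275,167). In the side view the bush is at (371,180), the clip at (269,203), the grey bracket at (417,181) and the droppers at (410,218). Next I'll take close crops and measure.

Run:
```python
from h import *
a=load('scene0','scene'); b=load('side0','side')
cr=lambda im,x,y,w,h,s: cv2.resize(im[y:y+h,x:x+w,::-1],None,fx=s,fy=s,interpolation=cv2.INTER_CUBIC)
cv2.imwrite('pics/c1.png',cr(a[0],225,140,180,150,4)); cv2.imwrite('pics/c2.png',cr(b[0],380,140,70,100,6)); cv2.imwrite('pics/c3.png',cr(b[0],160,110,230,210,3))
for nm,(im,d,K,di,T),pts in [('scene',a,[(247,175),(247,183),(259,201),(275,165),(299,155),(341,212),(320,180),(397,160),(340,160)]),('side',b,[(417,181),(417,188),(421,207),(410,220),(371,180),(269,203),(270,230),(346,150)])]:
    for p in pts: print(nm,p,im[p[1],p[0]],bydepth([p],d,K,di,T).round(3))
```

```text
scene (247, 175) [82 80 79] [[0.406 0.268 0.057]]
scene (247, 183) [79 75 75] [[0.406 0.278 0.003]]
scene (259, 201) [55 27 68] [[0.373 0.145 0.042]]
scene (275, 165) [80 35 23] [[0.524 0.249 0.049]]
scene (299, 155) [19 15 14] [[0.504 0.07  0.249]]
scene (341, 212) [123 118 115] [[ 0.464 -0.181  0.222]]
scene (320, 180) [121 116 115] [[ 0.522 -0.018  0.188]]
scene (397, 160) [110 105 100] [[ 0.897 -0.047  0.068]]
scene (340, 160) [146 137 131] [[ 0.603 -0.024  0.234]]
side (417, 181) [115 109 104] [[0.422 0.291 0.032]]
side (417, 188) [72 68 66] [[0.43  0.293 0.005]]
side (421, 207) [101  55  46] [[0.526 0.25  0.057]]
side (410, 220) [68 69 56] [[0.552 0.205 0.048]]
side (371, 180) [70 65 60] [[0.518 0.078 0.247]]
side (269, 203) [71 68 66] [[ 0.484 -0.171  0.21 ]]
side (270, 230) [155 149 144] [[ 0.546 -0.185  0.189]]
side (346, 150) [114  93  67] [[0.221 0.127 0.015]]
```

View pics/c1.png

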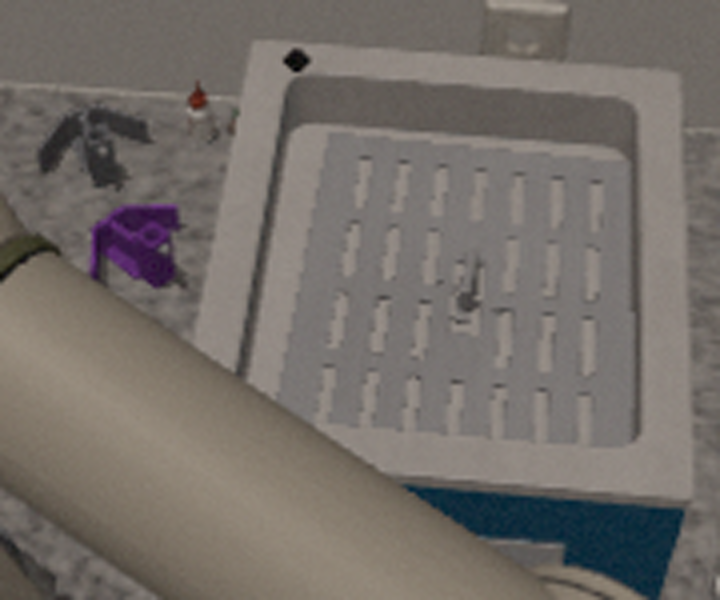

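View pics/c2.png

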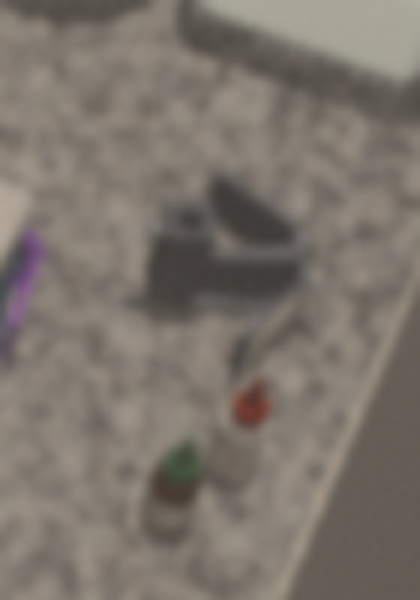

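View pics/c3.png

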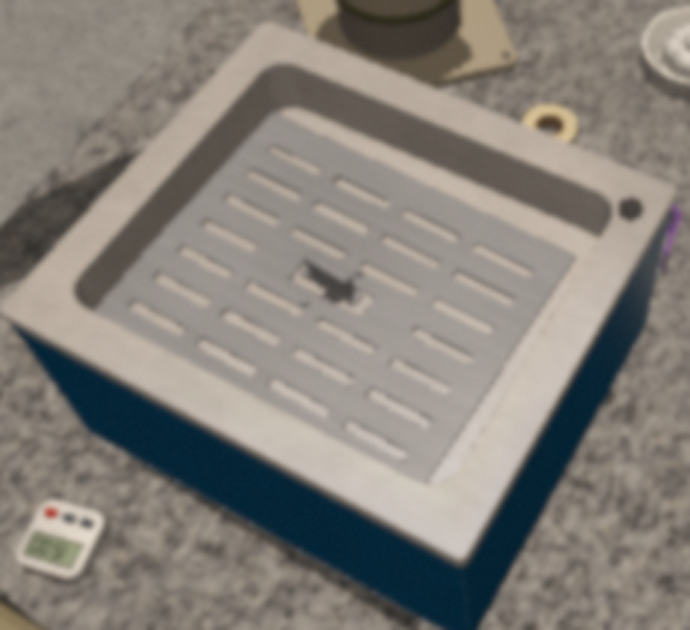

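Run:
```python
from h import *
for nm in ['scene','side']:
    im,d,K,di,T=load(nm+'0',nm)
    P=cloud(d,K,di,T)
    # rim mask: height, color greyish
    m=(abs(P[...,2]-0.238)<0.008)&(P[...,0]>0.15)&(P[...,0]<0.8)&(P[...,1]>-0.45)&(P[...,1]<0.2)
    m=m.astype(np.uint8)
    n,l,s,c=cv2.connectedComponentsWithStats(m); k=1+np.argmax(s[1:,4]); 
    m=(l==k); X=P[m]; print(nm,s[k],'z',X[:,2].mean(),X[:,2].std())
    # project mask to the plane by rays at z=.238 outer contour
    cs,_=cv2.findContours(m.astype(np.uint8),cv2.RETR_CCOMP,cv2.CHAIN_APPROX_NONE)
    cs=sorted(cs,key=cv2.contourArea)[::-1][:2]
    for q in cs:
        XY=onplane(q.reshape(-1,2),0.238,K,di,T)[:,:2]
        r=cv2.minAreaRect((XY*1000).astype(np.float32)); print(r, cv2.boxPoints(r).round(0).tolist())
    mm=im[:,:,::-1].copy(); mm[m]=(0,255,0); cv2.imwrite('pics/rim_%s.png'%nm,mm)
```

```text
scene [ 273  150  125  116 3855] z 0.23766779155593531 0.0023585064361886167
((472.9099426269531, -151.54736328125), (423.8022766113281, 358.9554443359375), 44.323795318603516) [[196.0, -171.0], [447.0, -428.0], [750.0, -132.0], [499.0, 125.0]]
((515.4227905273438, 85.42266082763672), (21.783668518066406, 19.223316192626953), 85.90776824951172) [[505.0, 75.0], [524.0, 74.0], [526.0, 96.0], [507.0, 97.0]]
side [ 160  117  225  181 8118] z 0.23741531382198597 0.0018174881231069612
((477.8655700683594, -150.0377197265625), (418.3695068359375, 364.1019287109375), 44.142337799072266) [[201.0, -165.0], [455.0, -426.0], [755.0, -135.0], [501.0, 126.0]]
((478.531005859375, -149.5399169921875), (346.2858581542969, 291.1086120605469), 44.25439453125) [[253.0, -166.0], [456.0, -375.0], [704.0, -133.0], [501.0, 76.0]]
```

Run:
```python
import cv2,numpy as np
a=cv2.imread('pics/rim_scene.png');b=cv2.imread('pics/rim_side.png')
cv2.imwrite('pics/rim.png',np.hstack([a[130:330,200:500],b[100:300+20,150:450][:200]]))
```

```text
(no output)
```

View pics/rim.png

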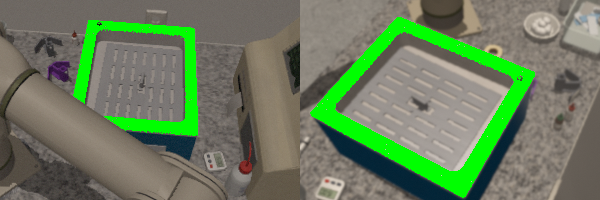

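```bash
cat >> h.py <<'E'
def plan(target,yaw,n=None,obs=None):
    """tool-frame total shift to world target and yaw (deg, azimuth of tool x, tool down)"""
    o=obs or manip.get_obs(); R=Ro.from_quat(o['ee_rot'])
    d=R.inv().apply(np.array(target)-o['position'])
    Rt=Ro.from_euler('z',yaw,degrees=True)*Ro.from_quat([1,0,0,0])
    w=(R.inv()*Rt).as_rotvec(degrees=True)
    x=R.as_matrix()[:,0]
    print('pos',o['position'].round(4),'yaw',round(np.degrees(np.arctan2(x[1],x[0])),2),'t',o['clock'])
    print('shift tool',d.round(4),'turn',w.round(2),'F',o['ft_force'].round(1),'j',o['joint_pos'].round(2),'grip',round(o['grip_width'],3))
E
python3 - <<'E'
from h import *
plan([.4785,-.1495,.34],44.25)
im,d,K,di,T=load('scene0','scene'); P=cloud(d,K,di,T)
for u,v in [(440,310),(446,298),(450,280),(415,292)]: print(P[v,u].round(3))
im,d,K,di,T=load('side0','side'); P=cloud(d,K,di,T)
for u,v in [(120,275),(122,290),(155,245),(180,290)]: print(P[v,u].round(3))
E
```

```text
pos [ 0.1435 -0.608   0.2307] yaw 13.28 t 0.15
shift tool [ 0.4314 -0.3694 -0.1089] turn [-6.000e-02 -1.000e-02 -3.097e+01] F [-0.3 -0.1 -0.9] j [ 1.32  0.33 -0.06  1.46  0.02  1.35 -0.09] grip 1.002
[ 0.507 -0.567  0.107]
[ 0.525 -0.561  0.15 ]
[ 0.552 -0.539  0.192]
[ 0.541 -0.462  0.023]
[ 0.533 -0.552  0.144]
[ 0.611 -0.516  0.217]
[ 0.392 -0.514  0.01 ]
[ 0.553 -0.455  0.015]
```

Emit:
move_arm(deltas=[[0, 0, -0.037, 0, 0, -10.3, 1], [0, 0, -0.036, 0, 0, -10.3, 1], [0, 0, -0.036, 0, 0, -10.35, 1], [0.056, -0.0095, 0, 0, 0, 0, 1], [0.056, -0.0095, 0, 0, 0, 0, 1], [0.056, -0.0095, 0, 0, 0, 0, 1], [0.056, -0.0095, 0, 0, 0, 0, 1], [0.056, -0.0095, 0, 0, 0, 0, 1], [0.056, -0.0095, 0, 0, 0, 0, 1], [0.056, -0.0095, 0, 0, 0, 0, 1]])

```text
clock: 1.4
position: [0.3788, -0.2855, 0.3403]
ee_rot: [0.926, 0.376, -0.0, 0.0]
ft_force: [1.3, -0.5, 0.1]
grip_width: 0.999
```

Emit:
move_arm(deltas=[[0.056, -0.0095, 0, 0, 0, 0, 0], [0.056, -0.0095, 0, 0, 0, 0, -0.3], [0.056, -0.0095, 0, 0, 0, 0, -0.3], [0, 0, 0, 0, 0, 0, -0.3], [0, 0, 0, 0, 0, 0, -0.3]])

```text
clock: 2.02
position: [0.4783, -0.15, 0.34]
ee_rot: [0.926, 0.376, -0.0, -0.0]
ft_force: [0.6, -0.2, -0.3]
grip_width: 0.353
```

Run:
```python
from h import *
im,d,o=snap('wrist','w1'); plan([.4785,-.1495,.34],44.25)
snap('side','s1');snap('scene','sc1')
a=cv2.imread('pics/w1.png');cv2.imwrite('pics/w1b.png',a)
b=cv2.imread('pics/sc1.png');c=cv2.imread('pics/s1.png')
cv2.imwrite('pics/x1.png',np.hstack([cv2.resize(b[130:230,200:320],None,fx=3.3,fy=3.3),cv2.resize(c[140:240,370:470],None,fx=3.3,fy=3.3)]))
```

```text
pos [ 0.4781 -0.1507  0.3401] yaw 44.14 t 2.075
shift tool [ 0.0011 -0.0005  0.0001] turn [-0.01  0.04 -0.11] F [-0.5 -1.  -0.3] j [ 0.82  0.06 -0.62  1.57  0.03  1.53 -0.61] grip 0.353
```

View pics/w1.png

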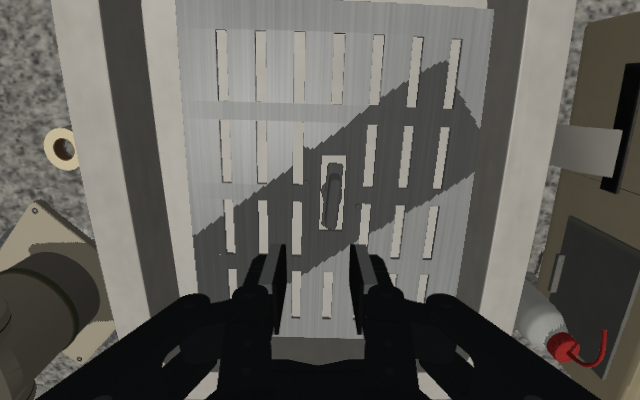

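View pics/x1.png

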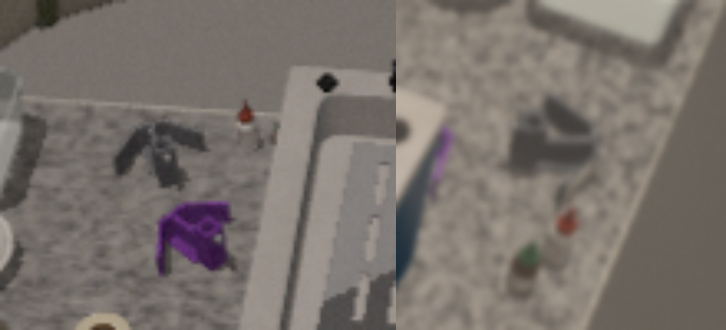

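Run:
```python
from h import *
im,d,K,di,T=load('w1','wrist'); P=cloud(d,K,di,T)
cv2.imwrite('pics/w1c.png',cv2.resize(im[140:250,270:400,::-1],None,fx=6,fy=5.4,interpolation=cv2.INTER_CUBIC))
sub=np.zeros(d.shape,bool); sub[145:240,310:360]=1
Z=P[...,2]
for lo,hi in [(.205,.235),(.196,.202)]:
    m=sub&(Z>lo)&(Z<hi); X=P[m]; 
    if len(X)<5: print(lo,len(X));continue
    r=cv2.minAreaRect((X[:,:2]*1000).astype(np.float32)); C=np.cov(X[:,:2].T); w,v=np.linalg.eigh(C); print(lo,len(X),'z',np.percentile(X[:,2],[5,50,95]).round(4),'mean',X.mean(0).round(4),r,'az',np.degrees(np.arctan2(v[1,1],v[0,1])))
# slot box center
print('plate z',np.nanmedian(Z[180:185,350:380]), onplane([(321,156),(346,156),(344,230),(319,230)],.190,K,di,T).round(4))
# rim inner
m=(abs(Z-.238)<.006); print(np.nanmean(Z[m]))
```

```text
0.205 675 z [0.2108 0.2215 0.223 ] mean [ 0.48   -0.1665  0.2203] ((478.548583984375, -168.2986297607422), (42.94186782836914, 10.115302085876465), 38.749725341796875) az -141.39717911854189
0.196 308 z [0.1963 0.1974 0.1999] mean [ 0.486  -0.1597  0.1976] ((478.6014709472656, -167.90817260742188), (56.955753326416016, 16.959278106689453), 42.64000701904297) az -148.78464778696437
plate z 0.1889587515945974 [[ 0.4966 -0.1374  0.19  ]
 [ 0.5119 -0.1532  0.19  ]
 [ 0.4613 -0.2022  0.19  ]
 [ 0.4449 -0.1853  0.19  ]]
0.23708412134130713
```

View pics/w1c.png

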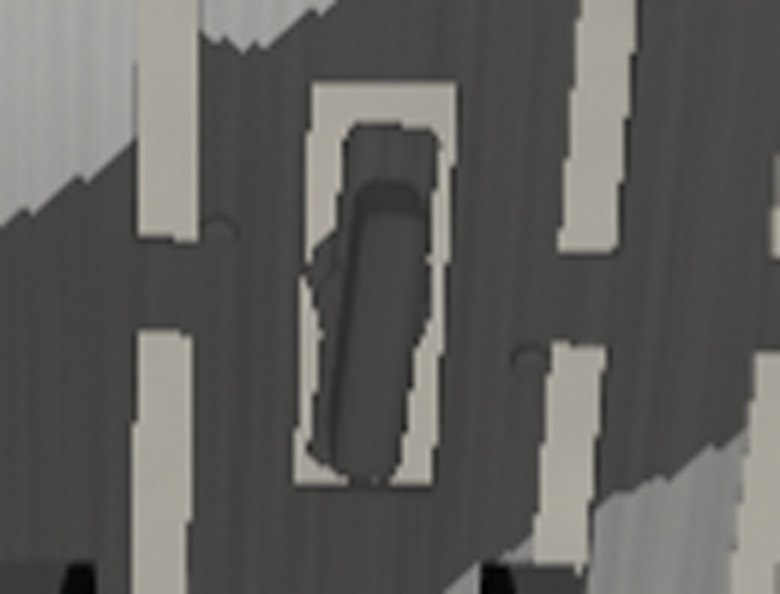

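Run:
```python
from h import *
plan([.4785,-.168,.203],38.9)
```

```text
pos [ 0.478  -0.1509  0.3402] yaw 44.1 t 2.175
shift tool [-0.0115  0.0126  0.1372] turn [0.   0.03 5.2 ] F [ 0.3 -0.7  0.2] j [ 0.82  0.06 -0.62  1.57  0.03  1.53 -0.61] grip 0.349
```

Emit:
move_arm(deltas=[[-0.0115, 0.0126, 0.02, 0, 0, 0, -0.3], [0, 0, 0.035, 0, 0, 5.2, -0.3], [0, 0, 0.035, 0, 0, 0, -0.3], [0, 0, 0.025, 0, 0, 0, -0.3], [0, 0, 0, 0, 0, 0, -0.3], [0, 0, 0, 0, 0, 0, -0.3]], force=40)

```text
clock: 2.92
position: [0.4794, -0.1672, 0.2265]
ee_rot: [0.943, 0.334, 0.0, 0.001]
ft_force: [0.3, 0.3, -0.1]
grip_width: 0.352
```

Run:
```python
from h import *
im,d,o=snap('wrist','w2'); plan([.4785,-.168,.203],38.9)
im,d,K,di,T=load('w2','wrist'); P=cloud(d,K,di,T); Z=P[...,2]
m=(Z>.212)&(Z<.23)&(abs(P[...,0]-.478)<.03)&(abs(P[...,1]+.168)<.03); X=P[m]; print(len(X),cv2.minAreaRect((X[:,:2]*1000).astype(np.float32)))
```

```text
pos [ 0.4796 -0.1672  0.2267] yaw 38.99 t 2.975
shift tool [-0.0014 -0.0001  0.0237] turn [ 0.1  -0.05  0.09] F [-0.   0.5  0.2] j [ 0.82  0.12 -0.61  1.75  0.07  1.3  -0.7 ] grip 0.349
1773 ((478.9591979980469, -168.07379150390625), (35.06472396850586, 36.02649688720703), 83.64085388183594)
```

View pics/w2.png

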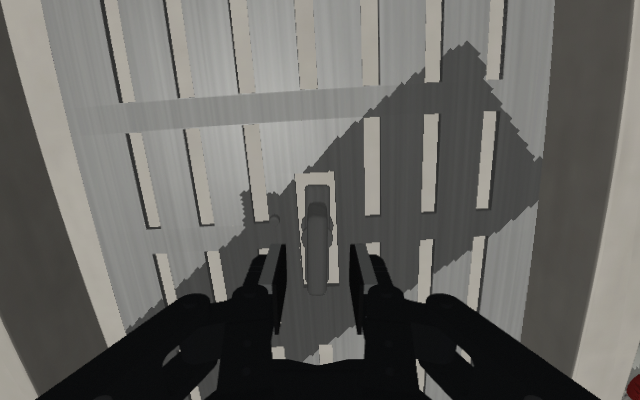

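The clip fin, around (317,250), is centred between the jaws and in line with them. Next I lower and pinch it.

Emit:
move_arm(deltas=[[-0.001, 0, 0.012, 0, 0, 0, -0.3], [0, 0, 0.0115, 0, 0, 0, -0.3], [0, 0, 0, 0, 0, 0, -0.3], [0, 0, 0, 0, 0, 0, -1], [0, 0, 0, 0, 0, 0, -1], [0, 0, 0, 0, 0, 0, -1], [0, 0, 0, 0, 0, 0, -1]], force=40)

```text
clock: 3.85
position: [0.4786, -0.1674, 0.2021]
ee_rot: [0.943, 0.334, 0.0, 0.0]
ft_force: [2.4, -0.8, 0.7]
grip_width: 0.109
```

Emit:
move_arm(deltas=[[0, 0, 0, 0, 0, 9, -1], [0, 0, 0, 0, 0, 9, -1], [0, 0, 0, 0, 0, 9, -1], [0, 0, 0, 0, 0, 9, -1], [0, 0, 0, 0, 0, 9, -1], [0, 0, 0, 0, 0, 9, -1], [0, 0, 0, 0, 0, 9, -1], [0, 0, 0, 0, 0, 9, -1]])

```text
clock: 4.85
position: [0.4787, -0.1676, 0.2021]
ee_rot: [0.958, -0.286, 0.001, 0.0]
ft_force: [1.7, -2.9, -0.5]
grip_width: 0.106
```

Run:
```python
from h import *
o=manip.get_obs();plan([.4785,-.168,.203],-45.7); print(o['torque'])
```

```text
pos [ 0.4787 -0.1676  0.2021] yaw -33.26 t 4.85
shift tool [ 0.0001  0.0004 -0.0009] turn [ 0.   -0.07 12.44] F [ 1.7 -2.9 -0.5] j [ 0.74  0.13 -0.52  1.79  0.07  1.24 -1.96] grip 0.106
[-0.41811253 -0.33715472  0.14110262]
```

Emit:
move_arm(deltas=[[0, 0, 0, 0, 0, 7, -1], [0, 0, 0, 0, 0, 5, -1], [0, 0, 0, 0, 0, 0, -1]])

```text
clock: 5.22
position: [0.4786, -0.1677, 0.2021]
ee_rot: [0.924, -0.382, 0.001, 0.0]
ft_force: [2.2, -3.0, 0.5]
grip_width: 0.108
```

Run:
```python
from h import *
o=manip.get_obs();plan([.4785,-.168,.203],-45.7); print(o['torque'])
```

```text
pos [ 0.4786 -0.1677  0.2021] yaw -44.95 t 5.225
shift tool [ 0.0001  0.0003 -0.0009] turn [-0.   -0.06  0.75] F [ 2.2 -3.   0.5] j [ 0.72  0.13 -0.51  1.79  0.07  1.24 -2.16] grip 0.108
[-0.60410207 -0.43894501 -0.12737906]
```

Emit:
move_arm(deltas=[[0, 0, 0, 0, 0, 1.5, -1], [0, 0, 0, 0, 0, 0, -1]])

```text
clock: 5.48
position: [0.4786, -0.1677, 0.2021]
ee_rot: [0.919, -0.394, 0.001, 0.0]
ft_force: [3.2, -3.7, -0.1]
grip_width: 0.108
```

Run:
```python
from h import *
o=manip.get_obs();plan([.4785,-.168,.203],-45.7); print(o['torque'])
```

```text
pos [ 0.4786 -0.1677  0.2021] yaw -46.46 t 5.475
shift tool [ 0.0001  0.0003 -0.0009] turn [-0.01 -0.06 -0.76] F [ 3.2 -3.7 -0.1] j [ 0.72  0.13 -0.51  1.79  0.07  1.24 -2.19] grip 0.108
[-0.89276182 -0.5865891  -0.00414855]
```

Emit:
move_arm(deltas=[[0, 0, 0, 0, 0, 0, -0.2], [0, 0, 0, 0, 0, 0, -0.2], [0, 0, -0.01, 0, 0, 0, -0.2], [0, 0, -0.03, 0, 0, 0, -0.2], [0, 0, -0.05, 0, 0, 0, -0.2], [0, 0, -0.05, 0, 0, -10, 0], [0, 0, 0, 0, 0, -10, 1], [0, 0, 0, 0, 0, -10, 1], [0, 0, 0, 0, 0, -10, 1], [0, 0, 0, 0, 0, -10, 1]])

```text
clock: 6.72
position: [0.4783, -0.167, 0.3425]
ee_rot: [0.999, 0.034, 0.0, 0.0]
ft_force: [0.6, -0.1, -0.1]
grip_width: 1.0
```

Run:
```python
from h import *
snap('wrist','w3');plan([.4785,-.168,.34],60)
```

```text
pos [ 0.4783 -0.167   0.3425] yaw 4.39 t 6.775
shift tool [0.0001 0.001  0.0025] turn [ 1.000e-02 -1.000e-02 -5.561e+01] F [-0.5  0.3  0. ] j [ 0.76  0.06 -0.53  1.56  0.03  1.53 -1.27] grip 1.0
```

View pics/w3.png

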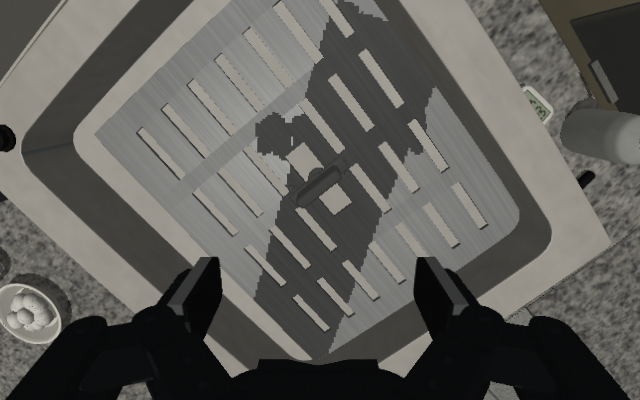

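The clip at (318,186) now lies square across its slot. The bush corner is at the left, near (40,145). I'll fit the tank walls from this depth image.

```bash
cat > walls.py <<'E'
from h import *
import sys
def walls(fn,nm='wrist',az=44.2,x0=np.array([.4785,-.1495])):
    im,d,K,di,T=load(fn,nm); P=cloud(d,K,di,T); X=P.reshape(-1,3)
    m=(X[:,2]>.196)&(X[:,2]<.222); X=X[m]
    a=np.radians(az); ex=np.array([np.cos(a),np.sin(a)]); ey=np.array([-ex[1],ex[0]])
    q=X[:,:2]-x0; u=q@ex; v=q@ey
    out={}
    for n,s,t,c in [('rear',u,v,171.5),('front',-u,v,171.5),('left',v,u,144),('right',-v,u,144)]:
        k=(abs(s*1000-c)<20)&(abs(t)<.11)
        if k.sum()<80: continue
        pts=X[k][:,:2]
        for _ in range(4):
            vx,vy,px,py=cv2.fitLine(pts.astype(np.float32),cv2.DIST_HUBER,0,1e-5,1e-5).ravel()
            r=(pts-[px,py])@[-vy,vx]; pts=pts[abs(r)<.004]
        print(fn,n,k.sum(),len(pts),'az',round(np.degrees(np.arctan2(vy,vx))%180,2),'p',round(px,4),round(py,4),'rms',r.std().round(5))
        out[n]=(np.array([px,py]),np.array([vx,vy]))
    if 'rear' in out and 'left' in out:
        (p,d1),(q,d2)=out['rear'],out['left']
        s=np.linalg.solve(np.c_[d1,-d2],q-p); c=p+d1*s[0]; print('CORNER',c)
        # with parallel walls
    if all(k in out for k in ('left','right')):
        (p,d1),(q,d2)=out['left'],out['right']; n=np.array([-d1[1],d1[0]]); print('width LR',abs((p-q)@n))
    if all(k in out for k in ('rear','front')):
        (p,d1),(q,d2)=out['rear'],out['front']; n=np.array([-d1[1],d1[0]]); print('len FR',abs((p-q)@n))
if __name__=='__main__':
    walls('w3'); walls('w1'); walls('side0','side'); walls('s1','side'); walls('scene0','scene')
    im,d,K,di,T=load('w3','wrist'); P=cloud(d,K,di,T); Z=P[...,2]
    m=(Z>.212)&(Z<.23)&(abs(P[...,0]-.478)<.04)&(abs(P[...,1]+.168)<.04); X=P[m]; print('clip',len(X),cv2.minAreaRect((X[:,:2]*1000).astype(np.float32)))
E
python3 walls.py
```

```text
w3 rear 2502 2502 az 134.16 p 0.5723 -0.0012 rms 0.00039
w3 front 2564 2564 az 134.21 p 0.362 -0.28 rms 0.00057
w3 left 3167 3167 az 44.14 p 0.3867 -0.033 rms 0.00056
w3 right 2146 2146 az 44.27 p 0.5667 -0.2626 rms 0.00028
CORNER [0.49813193 0.07508884]
width LR 0.2900683
len FR 0.34502733
w1 front 1583 1583 az 134.15 p 0.3547 -0.2716 rms 0.00063
w1 left 3955 3955 az 44.22 p 0.3846 -0.0358 rms 0.00044
w1 right 3779 3779 az 44.2 p 0.5869 -0.2436 rms 0.00044
width LR 0.2900465
side0 front 463 463 az 134.09 p 0.3579 -0.2764 rms 0.00095
side0 left 441 441 az 44.23 p 0.3517 -0.0672 rms 0.00094
s1 front 458 458 az 134.24 p 0.359 -0.2775 rms 0.00091
s1 left 414 414 az 44.19 p 0.3852 -0.0347 rms 0.00101
scene0 rear 354 334 az 134.29 p 0.6012 -0.0295 rms 0.00187
clip 686 ((478.61895751953125, -168.57394409179688), (10.448939323425293, 43.315181732177734), 43.013389587402344)
```

Run:
```python
from h import *
for nm in ['scene','side']:
    f={'scene':'sc1','side':'s1'}[nm]
    im,d,K,di,T=load(f,nm); P=cloud(d,K,di,T); X=P.reshape(-1,3)
    m=(X[:,2]>.008)&(X[:,2]<.1)&(np.hypot(X[:,0]-.42,X[:,1]-.29)<.13)&(im.reshape(-1,3).max(1)<110)
    X=X[m]; 
    G=np.zeros((260,260,3),np.uint8)
    for p in X:
        c=int((p[0]-.29)*1000),int((p[1]-.16)*1000)
        if 0<=c[0]<260 and 0<=c[1]<260:
            col=(0,0,255) if p[2]>.05 else (0,255,0) if p[2]>.025 else (255,120,0)
            cv2.circle(G,(c[0],259-c[1]),1,col,-1)
    cv2.imwrite('pics/top_%s.png'%nm,cv2.resize(G,None,fx=1.5,fy=1.5))
a=cv2.imread('pics/top_scene.png');b=cv2.imread('pics/top_side.png');cv2.imwrite('pics/top.png',np.hstack([a,b]))
```

```text
(no output)
```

View pics/top.png

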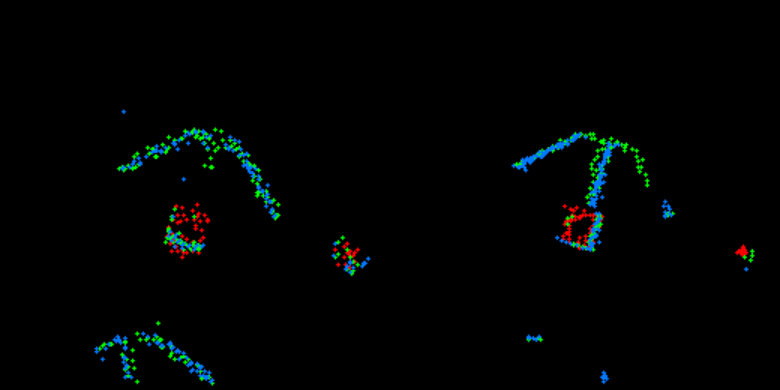

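Emit:
move_arm(deltas=[[0, 0, 0, 0, 0, -9.7, 0.2], [0, 0, 0, 0, 0, -9.7, 0.2], [0, 0, 0, 0, 0, -9.7, 0.2], [0, 0, 0, 0, 0, -9.7, 0.2], [0, 0, 0, 0, 0, -9.7, 0.2], [0, 0, 0, 0, 0, -9.7, 0.2], [0, 0, 0, 0, 0, -9.9, 0.2], [0.049, -0.024, 0, 0, 0, 0, 0.2], [0.049, -0.024, 0, 0, 0, 0, 0.2], [0.049, -0.024, 0, 0, 0, 0, 0.2]])

```text
clock: 8.02
position: [0.4558, -0.0032, 0.3424]
ee_rot: [0.812, 0.584, 0.0, 0.0]
ft_force: [0.9, 0.9, 0.3]
grip_width: 0.602
```

Emit:
move_arm(deltas=[[0.049, -0.024, 0, 0, 0, 0, 0.2], [0.049, -0.024, 0, 0, 0, 0, 0.2], [0.049, -0.024, 0, 0, 0, 0, 0.2], [0.049, -0.024, 0, 0, 0, 0, 0.2], [0.049, -0.024, 0.045, 0, 0, 0, 0.2], [0, 0, 0.045, 0, 0, 0, 0.2], [0, 0, 0, 0, 0, 0, 0.2]])

```text
clock: 8.9
position: [0.4191, 0.2583, 0.2552]
ee_rot: [0.811, 0.585, -0.002, -0.0]
ft_force: [0.3, 0.3, 0.8]
grip_width: 0.6
```

Run:
```python
from h import *
snap('wrist','w4');plan([.415,.267,.25],72.5)
im,d,K,di,T=load('w4','wrist'); P=cloud(d,K,di,T); 
Z=P[...,2]
m=(Z>.052)&(Z<.068)&(np.hypot(P[...,0]-.415,P[...,1]-.267)<.04); X=P[m]; print('sleeve',len(X),X.mean(0),cv2.minAreaRect((X[:,:2]*1000).astype(np.float32)))
m=(Z>.012)&(Z<.045)&(np.hypot(P[...,0]-.415,P[...,1]-.28)<.12); X=P[m]; print(len(X), np.percentile(X,[1,99],axis=0))
print('bench',np.nanmedian(Z[Z<.02]))
```

```text
pos [0.4203 0.2585 0.2574] yaw 71.53 t 8.95
shift tool [ 0.0064 -0.0077  0.0074] turn [-0.07  0.06 -0.97] F [ 0.5 -0.6  0.5] j [ 0.35  0.13 -1.05  1.72  0.11  1.37 -1.04] grip 0.592
sleeve 484 [0.41455755 0.26715302 0.05862264] ((413.58978271484375, 264.8193054199219), (32.4005241394043, 23.245756149291992), 72.45376586914062)
3122 [[0.35121438 0.16856109 0.01284747]
 [0.52736822 0.3890585  0.04421513]]
bench -0.0005015105832458233
```

View pics/w4.png

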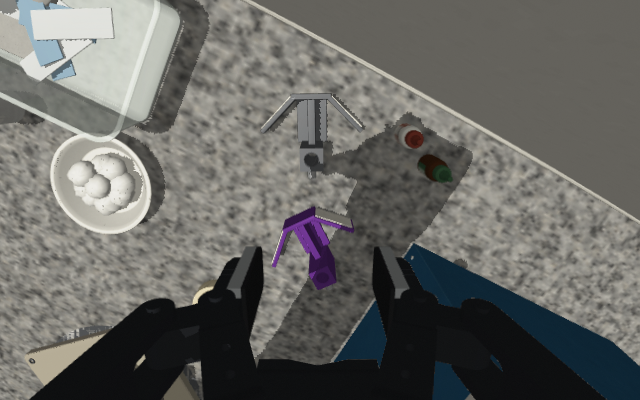

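Candidates are the grey bracket, with its web at (311,125) and sleeve at (311,158), and the purple look-alike at (315,240). I choose the grey one. I'll refine its pose from a close crop.

Run:
```python
from h import *
im,d,K,di,T=load('w4','wrist'); P=cloud(d,K,di,T); Z=P[...,2]
cv2.imwrite('pics/w4c.png',cv2.resize(im[80:190,240:390,::-1],None,fx=5,fy=5,interpolation=cv2.INTER_CUBIC))
a=np.radians(72.5); ex=np.array([np.cos(a),np.sin(a)]); ey=np.array([-ex[1],ex[0]])
near=(np.hypot(P[...,0]-.415,P[...,1]-.28)<.11)
q=P[...,:2]-[.415,.269]; u=q@ex; v=q@ey
top=near&(Z>.056)&(Z<.066); 
k=top&(abs(v)>.003)&(abs(v)<.016)
print('sleeve u',np.percentile(u[k],[2,98]),'v',np.percentile(v[top],[2,98]))
web=near&(Z>.026)&(Z<.036)&(u>.015)&(u<.05)&(abs(v)<.012); X=P[web][:,:2]
vx,vy,px,py=cv2.fitLine(X.astype(np.float32),cv2.DIST_HUBER,0,1e-4,1e-4).ravel(); print('web az',np.degrees(np.arctan2(vy,vx))%180,'lateral at',(np.array([px,py])-[.415,.269])@ey, len(X))
for s in (1,-1):
    f=near&(Z>.024)&(Z<.040)&(s*v>.020)&(u>.02); X=P[f][:,:2]
    vx,vy,px,py=cv2.fitLine(X.astype(np.float32),cv2.DIST_HUBER,0,1e-4,1e-4).ravel(); print('fl',s,len(X),np.degrees(np.arctan2(vy,vx))%180,u[f].min(),u[f].max(),abs(v[f]).max())
    # outer plane distance along n
    n=(ex+s*ey)/np.sqrt(2); print(' outer', np.percentile((X-[.415,.269])@n,[50,98])*np.sqrt(2))
plan([.415,.269,.06],72.5)
```

```text
sleeve u [-0.01186428  0.01156429] v [-0.10423063  0.01111639]
web az 72.10672 lateral at -0.0003103035351678632 240
fl 1 278 28.009045 0.02484473876873667 0.06268675970608227 0.054775868171919144
 outer [0.08018276 0.08463159]
fl -1 466 138.03519 0.020097387400460073 0.11657493649251724 0.10521320305236909
 outer [0.08395712 0.16041118]
pos [0.4203 0.2585 0.2574] yaw 71.53 t 8.95
shift tool [ 0.0085 -0.0081  0.1974] turn [-0.07  0.06 -0.97] F [ 0.5 -0.6  0.5] j [ 0.35  0.13 -1.05  1.72  0.11  1.37 -1.04] grip 0.592
```

View pics/w4c.png

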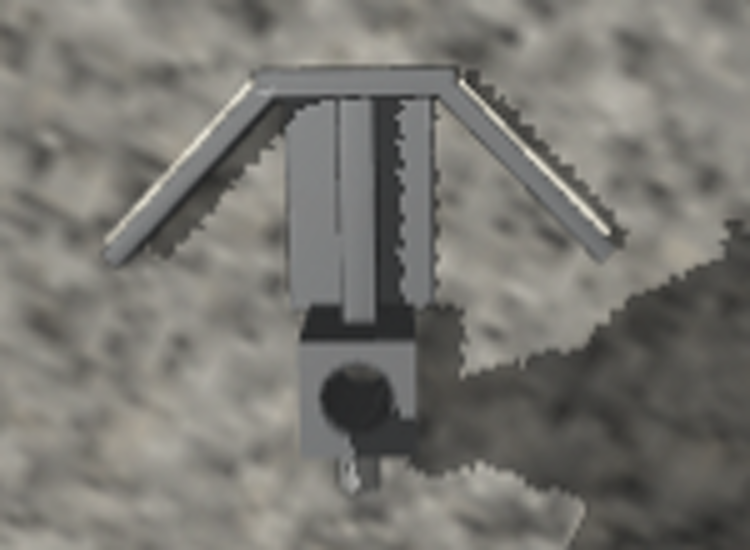

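Emit:
move_arm(deltas=[[0.0085, -0.008, 0.03, 0, 0, 0, 0.2], [0, 0, 0.04, 0, 0, -0.8, 0.2], [0, 0, 0, 0, 0, 0, 0.2]])

```text
clock: 9.32
position: [0.4158, 0.2685, 0.1873]
ee_rot: [0.808, 0.59, -0.001, -0.0]
ft_force: [-0.2, 0.5, 0.6]
grip_width: 0.599
```

Run:
```python
from h import *
plan([.415,.269,.017],72.3)
```

```text
pos [0.4158 0.2685 0.1873] yaw 72.29 t 9.325
shift tool [ 0.0004 -0.0007  0.1703] turn [-0.06  0.08 -0.01] F [-0.2  0.5  0.6] j [ 0.3   0.2  -1.05  1.81  0.19  1.23 -1.12] grip 0.599
```

Run:
```python
from h import *
im,d,K,di,T=load('w4','wrist'); P=cloud(d,K,di,T)
for p in [(260,5),(300,10),(330,40),(380,72),(400,60),(500,145),(450,50)]: print(p,P[p[1],p[0]].round(3))
```

```text
(260, 5) [0.413 0.434 0.006]
(300, 10) [0.45  0.398 0.087]
(330, 40) [0.471 0.376 0.018]
(380, 72) [0.515 0.328 0.003]
(400, 60) [0.515 0.333 0.104]
(500, 145) [ 0.633  0.204 -0.001]
(450, 50) [0.518 0.329 0.203]
```

Emit:
move_arm(deltas=[[0, -0.0006, 0.04, 0, 0, 0, 0.2], [0, 0, 0.04, 0, 0, 0, 0.2], [0, 0, 0.025, 0, 0, 0, 0.2], [0, 0, 0, 0, 0, 0, 0.2]])

```text
clock: 9.82
position: [0.4161, 0.2694, 0.0833]
ee_rot: [0.807, 0.59, -0.0, 0.0]
ft_force: [0.1, 0.4, 0.5]
grip_width: 0.598
```

Run:
```python
from h import *
snap('wrist','w5');plan([.415,.269,.017],72.3)
```

```text
pos [0.4165 0.27   0.0842] yaw 72.32 t 9.875
shift tool [-0.0015 -0.0012  0.0672] turn [ 0.07 -0.06  0.02] F [0.3 0.5 0.5] j [ 0.21  0.35 -0.99  1.92  0.34  1.04 -1.24] grip 0.6
```

View pics/w5.png

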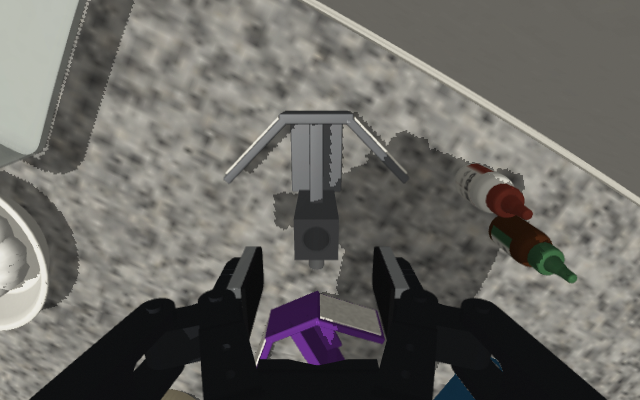

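Emit:
move_arm(deltas=[[-0.0012, -0.001, 0.03, 0, 0, 0, 0.2], [0, 0, 0.025, 0, 0, 0, 0.2], [0, 0, 0.01, 0, 0, 0, 0.2], [0, 0, 0, 0, 0, 0, 0.2]])

```text
clock: 10.38
position: [0.4146, 0.2692, 0.0182]
ee_rot: [0.807, 0.591, 0.001, 0.0]
ft_force: [-0.4, -0.1, 0.1]
grip_width: 0.599
```

Run:
```python
from h import *
plan([.415,.269,.017],72.3)
```

```text
pos [0.4146 0.2692 0.0182] yaw 72.39 t 10.375
shift tool [-0.0001  0.0004  0.0012] turn [ 0.06 -0.04  0.09] F [-0.4 -0.1  0.1] j [ 0.14  0.45 -0.92  1.97  0.45  0.93 -1.32] grip 0.599
```

Emit:
move_arm(deltas=[[0, 0, 0, 0, 0, 0, -1], [0, 0, 0, 0, 0, 0, -1], [0, 0, 0, 0, 0, 0, -1], [0, 0, 0, 0, 0, 0, -1], [0, 0, 0, 0, 0, 0, -1], [0, 0, 0, 0, 0, 0, -1]], force=60)

```text
clock: 11.12
position: [0.4146, 0.2693, 0.0183]
ee_rot: [0.807, 0.591, 0.001, 0.0]
ft_force: [-0.4, -1.2, 7.3]
grip_width: 0.275
```

Run:
```python
from h import *
plan([.415,.269,.30],72.3)
```

```text
pos [0.4146 0.2693 0.0183] yaw 72.42 t 11.125
shift tool [ 1.000e-04  9.000e-04 -2.817e-01] turn [ 0.09 -0.05  0.12] F [-0.4 -1.2  7.3] j [ 0.14  0.45 -0.92  1.98  0.45  0.93 -1.32] grip 0.275
```

Emit:
move_arm(deltas=[[0, 0, -0.01, 0, 0, 0, -1], [0, 0, -0.03, 0, 0, 0, -1], [0, 0, -0.05, 0, 0, 0, -1], [0, 0, -0.05, 0, 0, 0, -1], [0, 0, -0.05, 0, 0, -5, -1], [0, 0, -0.05, 0, 0, -6, -1], [0, 0, -0.04, 0, 0, -5.8, -1], [0, 0, 0, 0, 0, 0, -1]])

```text
clock: 12.12
position: [0.4142, 0.27, 0.3]
ee_rot: [0.711, 0.703, 0.002, 0.001]
ft_force: [-0.5, 0.3, -3.4]
grip_width: 0.278
```

Run:
```python
from h import *
plan([.4965,-.036,.298],89.2); snap('wrist','w6')
```

```text
pos [0.4142 0.27   0.3   ] yaw 89.31 t 12.125
shift tool [-0.3049  0.086   0.002 ] turn [ 0.26 -0.07  0.11] F [-0.5  0.3 -3.4] j [ 0.41  0.11 -1.13  1.64  0.1   1.45 -0.75] grip 0.278
```

View pics/w6.png

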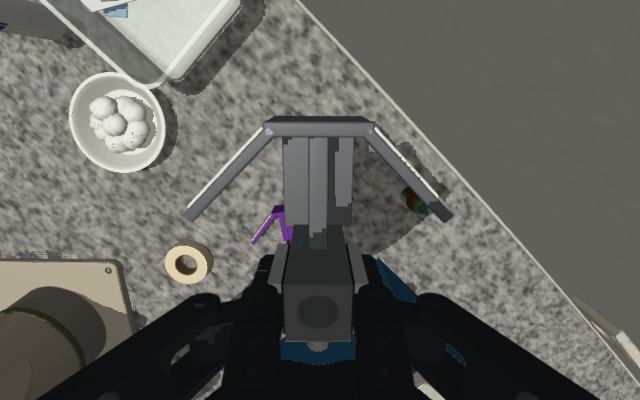

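The bracket is held square in the jaws. I'll check its tilt and the apex position in the hand.

```bash
cat > held.py <<'E'
from h import *
def held(fn):
    im,d,K,di,T=load(fn,'wrist'); z=np.load('pics/'+fn+'.npz'); P=cloud(d,K,di,T)
    R=Ro.from_quat(z['q']).as_matrix(); L=(P-z['p'])@R   # tool coords
    x,y,zz=L[...,0],L[...,1],L[...,2]; h=-zz # height above TCP
    f=(abs(y)>.022)&(abs(y)<.06)&(x>.015)&(x<.075)&(h>-.03)&(h<.04)
    # pad/flange tops: underside at h=-.018 expected -> top at .016
    t=f&(h>.008)&(h<.024)
    X=L[t]; print('top n',len(X))
    A=np.c_[X[:,0],X[:,1],np.ones(len(X))]; c,_,_,_=np.linalg.lstsq(A,-X[:,2],rcond=None); print('top h=%.4f + %.3f x + %.3f y'%(c[2],c[0],c[1]),'h mean',-X[:,2].mean())
    for s in (1,-1):
        k=t&(s*y>0); Q=L[k][:,:2]; n=np.array([1,s])/np.sqrt(2)
        vx,vy,_,_=cv2.fitLine(Q.astype(np.float32),cv2.DIST_HUBER,0,1e-4,1e-4).ravel()
        e=Q@n*np.sqrt(2); print(s,len(Q),'dir',np.degrees(np.arctan2(vy,vx)),'apex-eq',np.percentile(e,[50,90,98]).round(4))
if __name__=='__main__':
    import sys; held(sys.argv[1])
E
python3 held.py w6
```

```text
top n 3356
top h=0.0149 + -0.017 x + -0.001 y h mean 0.01420084340765363
1 1686 dir -44.02301 apex-eq [0.0805 0.084  0.0848]
-1 1670 dir 44.57377 apex-eq [0.0808 0.0842 0.0849]
```

Emit:
move_arm(deltas=[[-0.02, 0.006, 0, 0, 0, 0, -1], [-0.045, 0.0125, 0, 0, 0, 0, -1], [-0.05, 0.014, 0, 0, 0, 0, -1], [-0.05, 0.014, 0, 0, 0, 0, -1], [-0.05, 0.014, 0, 0, 0, 0, -1], [-0.045, 0.0125, 0, 0, 0, 0, -1], [-0.03, 0.009, 0, 0, 0, 0, -1], [-0.015, 0.004, 0, 0, 0, 0, -1], [0, 0, 0, 0, 0, 0, -1]])

```text
clock: 13.3
position: [0.4952, -0.0372, 0.2962]
ee_rot: [0.712, 0.702, -0.0, -0.001]
ft_force: [-0.3, 1.2, -2.7]
grip_width: 0.271
```

```bash
python3 - <<'E'
from h import *
plan([.4965,-.036,.298],89.2); snap('wrist','w7')
E
python3 held.py w7
```

```text
pos [ 0.4952 -0.0372  0.2962] yaw 89.17 t 13.3
shift tool [ 0.0012  0.0012 -0.0018] turn [-0.08 -0.04 -0.03] F [-0.3  1.2 -2.7] j [ 0.79  0.08 -0.84  1.65  0.06  1.44 -0.07] grip 0.271
top n 3350
top h=0.0150 + -0.018 x + -0.001 y h mean 0.014247458313431657
1 1677 dir -44.02507 apex-eq [0.0805 0.084  0.0848]
-1 1673 dir 44.567207 apex-eq [0.0808 0.0843 0.085 ]
```

View pics/w7.png

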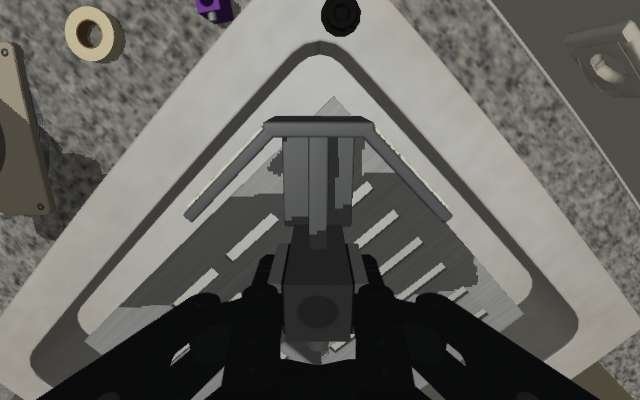

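Run:
```python
from walls import *
# exclude held bracket
import walls as W
fn='w7'; z=np.load('pics/w7.npz'); im,d,K,di,T=load(fn,'wrist'); P=cloud(d,K,di,T)
R=Ro.from_quat(z['q']).as_matrix(); L=(P-z['p'])@R
bad=(L[...,2]<.06); d2=d.copy(); d2[bad]=0
np.savez('pics/w7m.npz',img=im,d=d2,p=z['p'],q=z['q'])
walls('w7m')
m=(d2>0)&(abs(P[...,2]-.19)<.006); print('plate z',np.median(P[...,2][m]), 'rim',np.median(P[...,2][(abs(P[...,2]-.238)<.006)&(d2>0)]))
```

```text
w7m rear 1201 1201 az 134.21 p 0.6003 -0.0302 rms 0.00024
w7m left 1066 1066 az 44.13 p 0.3683 -0.0509 rms 0.00022
w7m right 127 127 az 45.7 p 0.6008 -0.2294 rms 0.00065
CORNER [0.4980734  0.07492196]
width LR 0.28992137
plate z 0.18931060850435055 rim 0.2359477988000639
```

Emit:
move_arm(deltas=[[0, 0.0015, 0.02, 0, 0, 0, -1], [0, 0, 0.025, 0, 0, 0, -1], [0, 0, 0.02, 0, 0, 0, -1], [0, 0, 0.01, 0, 0, 0, -1], [0, 0, 0.005, 0, 0, 0, -1], [0, 0, 0, 0, 0, 0, -1]])

```text
clock: 14.1
position: [0.5007, -0.0399, 0.2193]
ee_rot: [0.713, 0.701, 0.002, 0.005]
ft_force: [15.3, -15.8, -1.0]
grip_width: 0.276
```

```bash
python3 - <<'E'
from h import *
plan([.4968,-.0105,.2085],89.2); snap('wrist','w8')
E
python3 held.py w8
```

```text
pos [ 0.5007 -0.0399  0.2193] yaw 89.08 t 14.1
shift tool [ 0.0294 -0.0045  0.0106] turn [ 0.57  0.28 -0.12] F [ 15.3 -15.8  -1. ] j [ 0.78  0.13 -0.84  1.77  0.11  1.28 -0.11] grip 0.276
top n 5592
top h=0.0157 + 0.020 x + -0.002 y h mean 0.016922972035509718
1 3421 dir -4.9772468 apex-eq [0.1136 0.1254 0.1308]
-1 2171 dir -27.357866 apex-eq [0.1193 0.1275 0.1316]
```

View pics/w8.png

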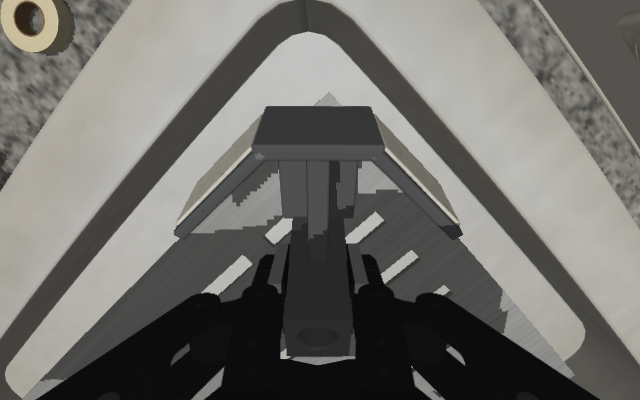

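Run:
```python
from h import *
snap('side','s8');snap('scene','sc8')
b=cv2.imread('pics/sc8.png');c=cv2.imread('pics/s8.png')
cv2.imwrite('pics/x8.png',np.hstack([cv2.resize(b[130:290,240:420],(450,400)),cv2.resize(c[90:250,230:400],(425,400))])[:, :800])
plan([.4968,-.0105,.2085],89.2)
im,d,K,di,T=load('w8','wrist'); z=np.load('pics/w8.npz'); P=cloud(d,K,di,T)
for p in [(178,235),(460,235),(265,110),(375,110),(262,150),(378,150),(318,190),(318,300),(315,335),(250,160),(395,160)]: print(p,P[p[1],p[0]].round(4))
```

```text
pos [ 0.5007 -0.0399  0.2193] yaw 89.09 t 14.25
shift tool [ 0.0294 -0.0045  0.0106] turn [ 0.57  0.28 -0.11] F [ 14.7 -16.3  -1.1] j [ 0.78  0.13 -0.84  1.77  0.11  1.28 -0.11] grip 0.269
(178, 235) [ 0.4477 -0.0148  0.2447]
(460, 235) [ 0.5549 -0.0166  0.2456]
(265, 110) [0.4815 0.0296 0.2291]
(375, 110) [0.5327 0.026  0.1779]
(262, 150) [0.4838 0.0189 0.2566]
(378, 150) [0.5201 0.0182 0.2567]
(318, 190) [0.5011 0.0035 0.2498]
(318, 300) [ 0.5004 -0.0354  0.2579]
(315, 335) [ 0.499 -0.055  0.253]
(250, 160) [0.4796 0.0156 0.2559]
(395, 160) [0.5267 0.014  0.2522]
```

View pics/x8.png

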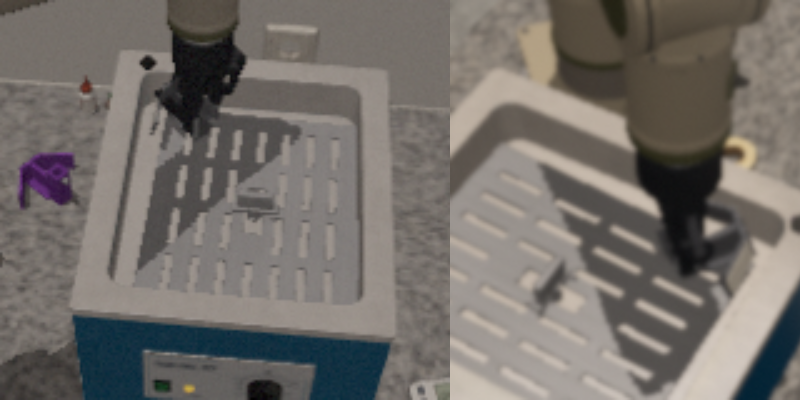

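Run:
```python
from h import *
o=manip.get_obs(); print(o['ft_force'],o['torque'],o['tau'].round(2))
F=o['ft_force'];M=o['torque']; r=np.cross(F,M)/(F@F); print('r perp',r, 'M par',F@M/np.linalg.norm(F))
c=cv2.imread('pics/s8.png'); cv2.imwrite('pics/s8c.png',cv2.resize(c[60:250,270:400],None,fx=4.5,fy=3.1,interpolation=cv2.INTER_CUBIC))
c=cv2.imread('pics/sc8.png'); cv2.imwrite('pics/sc8c.png',cv2.resize(c[90:220,260:350],None,fx=5,fy=4.5,interpolation=cv2.INTER_CUBIC))
```

```text
[ 14.72466446 -16.27475073  -1.07408607] [-3.34314922 -3.35087978 -0.27951806] [ -7.45 -35.97 -11.56 -30.97  -5.26   4.63   0.24]
r perp [ 0.00196744  0.01596117 -0.21487483] M par 0.2552254409910813
```

View pics/s8c.png

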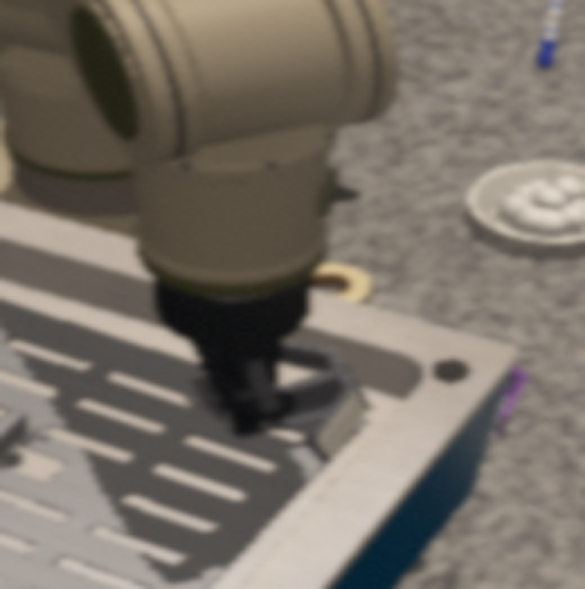

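View pics/sc8c.png

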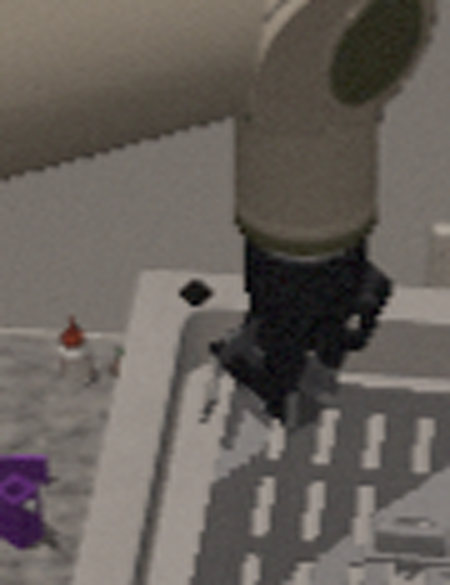

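Emit:
move_arm(deltas=[[-0.005, 0.005, 0, 0, 0, 0, -1], [-0.007, 0.007, 0, 0, 0, 0, -1], [0, 0, 0, 0, 0, 0, -1]])

```text
clock: 14.62
position: [0.509, -0.0491, 0.2167]
ee_rot: [0.712, 0.702, -0.0, -0.001]
ft_force: [-0.0, -0.6, -2.3]
grip_width: 0.275
```

Run:
```python
from h import *
o=manip.get_obs(); print(o['ft_force'],o['torque']); plan([.4968,-.0105,.2085],89.2); snap('wrist','w9')
im,d,K,di,T=load('w3','wrist'); P=cloud(d,K,di,T)
a=np.radians(44.17); ex=np.array([np.cos(a),np.sin(a)]); ey=np.array([-ex[1],ex[0]])
q=P[...,:2]-[.4785,-.168]; u=q@ex; v=q@ey; Z=P[...,2]
# height profile along v at several u
for u0 in (-.12,-.06,.06,.12):
    k=abs(u-u0)<.004
    print('u',u0,[(int(c*1000),round(float(np.nanmedian(Z[k&(abs(v-c)<.0015)])),3)) for c in list(np.arange(-.15,-.12,.003))+list(np.arange(.12,.172,.004)) if (k&(abs(v-c)<.0015)).sum()>3])
```

```text
[-0.01921696 -0.59892494 -2.26229291] [-0.09814267 -0.02855533 -0.02382383]
pos [ 0.509  -0.0491  0.2167] yaw 89.26 t 14.625
shift tool [ 0.0384 -0.0127  0.0082] turn [-0.05 -0.04  0.06] F [-0.  -0.6 -2.3] j [ 0.77  0.17 -0.84  1.74  0.13  1.29 -0.11] grip 0.275
u -0.12 [(-150, 0.237), (-147, 0.237), (-144, 0.237), (-141, 0.237), (-137, 0.237), (-134, 0.237), (-131, 0.237), (-128, 0.222), (-125, 0.19), (-122, 0.189), (120, 0.19), (124, 0.189), (128, 0.19), (132, 0.189), (136, 0.19), (144, 0.178), (148, 0.177), (152, 0.177), (156, 0.177), (160, 0.184)]
u -0.06 [(-150, 0.237), (-147, 0.237), (-144, 0.237), (-141, 0.237), (-137, 0.238), (-134, 0.237), (-131, 0.237), (-128, 0.218), (-125, 0.189), (-122, 0.189), (120, 0.189), (124, 0.19), (128, 0.189), (132, 0.19), (144, 0.178), (148, 0.177), (152, 0.178), (156, 0.177), (160, 0.187), (164, 0.214), (168, 0.238)]
u 0.06 [(-144, 0.237), (-141, 0.237), (-137, 0.237), (-134, 0.237), (-131, 0.237), (-128, 0.222), (-125, 0.19), (-122, 0.189), (120, 0.189), (124, 0.189), (128, 0.189), (140, 0.177), (144, 0.177), (148, 0.178), (152, 0.177), (156, 0.177), (160, 0.212), (164, 0.209), (168, 0.237)]
u 0.12 [(120, 0.189), (124, 0.189), (128, 0.189), (136, 0.177), (140, 0.177), (144, 0.177), (148, 0.177), (152, 0.177), (156, 0.177), (160, 0.21), (164, 0.216), (168, 0.237)]
```

View pics/w9.png

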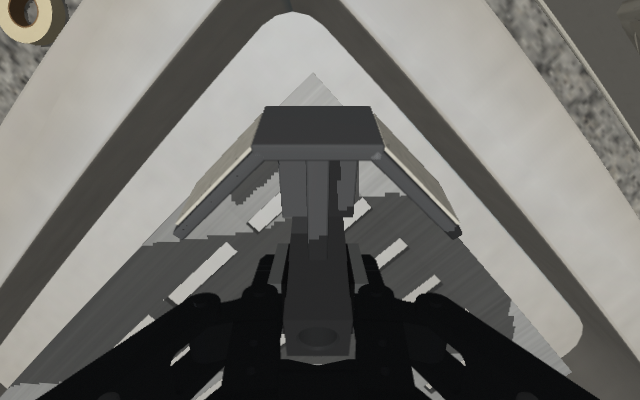

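The force on the tool disappeared once I backed away from the left wall. The bracket has pitched nose-up in the grip, so something hidden near the rim or left wall caught it while I was lowering. I'll back away further, set it down on the plate, let it settle flat and regrip.

Emit:
move_arm(deltas=[[-0.014, -0.002, 0, 0, 0, 0, -1], [-0.014, -0.002, 0, 0, 0, 0, -1], [0, 0, 0.002, 0, 0, 0, -1], [0, 0, 0.002, 0, 0, 0, -1], [0, 0, 0, 0, 0, 0, -1]])

```text
clock: 15.3
position: [0.5045, -0.0769, 0.2129]
ee_rot: [0.712, 0.703, -0.0, -0.0]
ft_force: [0.5, -0.1, -2.7]
grip_width: 0.275
```

Run:
```python
from h import *
plan([.505,-.075,.2085],89.2)
```

```text
pos [ 0.5045 -0.0769  0.2129] yaw 89.27 t 15.3
shift tool [0.0019 0.0005 0.0044] turn [-0.01 -0.01  0.07] F [ 0.5 -0.1 -2.7] j [ 0.81  0.17 -0.82  1.75  0.13  1.28 -0.05] grip 0.275
```

Emit:
move_arm(deltas=[[0, 0, 0.002, 0, 0, 0, -1], [0, 0, 0.0015, 0, 0, 0, -1], [0, 0, 0, 0, 0, 0, -1]])

```text
clock: 15.68
position: [0.5046, -0.0773, 0.2094]
ee_rot: [0.712, 0.702, -0.0, -0.0]
ft_force: [1.0, -0.3, -2.8]
grip_width: 0.275
```

Emit:
move_arm(deltas=[[0, 0, 0.0015, 0, 0, 0, -1], [0, 0, 0.001, 0, 0, 0, -1], [0, 0, 0, 0, 0, 0, -1]])

```text
clock: 16.05
position: [0.5048, -0.0773, 0.2077]
ee_rot: [0.712, 0.702, 0.0, 0.0]
ft_force: [-2.4, 0.5, 4.4]
grip_width: 0.276
```

Emit:
move_arm(deltas=[[0, 0, 0, 0, 0, 0, -0.1], [0, 0, 0, 0, 0, 0, -0.1], [0, 0, 0, 0, 0, 0, -0.1], [0, 0, 0, 0, 0, 0, -0.1]])

```text
clock: 16.55
position: [0.5046, -0.0774, 0.207]
ee_rot: [0.712, 0.702, -0.0, 0.0]
ft_force: [-0.8, -0.6, 0.8]
grip_width: 0.45
```

```bash
python3 - <<'E'
from h import *
plan([.505,-.075,.2085],89.2);snap('wrist','w10')
E
python3 held.py w10
```

```text
pos [ 0.5046 -0.0774  0.207 ] yaw 89.23 t 16.55
shift tool [ 0.0024  0.0004 -0.0015] turn [0.   0.   0.03] F [-0.8 -0.6  0.8] j [ 0.81  0.17 -0.82  1.76  0.13  1.27 -0.05] grip 0.45
top n 3816
top h=0.0159 + -0.008 x + 0.000 y h mean 0.015466616737796637
1 1909 dir -44.047844 apex-eq [0.0905 0.0944 0.0951]
-1 1907 dir 44.039906 apex-eq [0.0905 0.0943 0.0951]
```

View pics/w10.png

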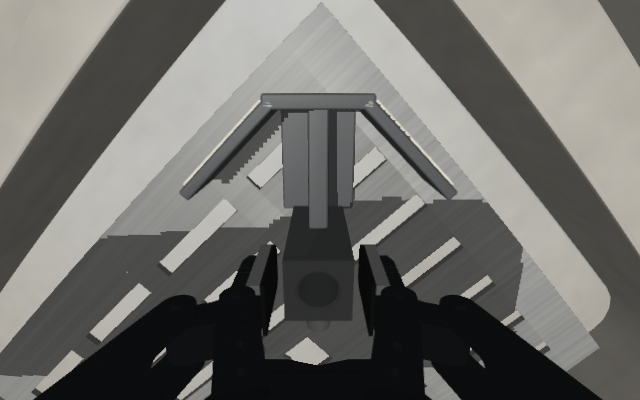

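Emit:
move_arm(deltas=[[0.005, 0, -0.0015, 0, 0, 0, -0.1], [0.0053, 0, 0, 0, 0, 0, -0.1], [0, 0, 0, 0, 0, 0, -0.1], [0, 0, 0, 0, 0, 0, -1], [0, 0, 0, 0, 0, 0, -1], [0, 0, 0, 0, 0, 0, -1], [0, 0, 0, 0, 0, 0, -1]], force=80)

```text
clock: 17.48
position: [0.5048, -0.0671, 0.2087]
ee_rot: [0.712, 0.702, 0.0, 0.0]
ft_force: [-0.7, 0.9, 3.0]
grip_width: 0.273
```

```bash
python3 - <<'E'
from h import *
plan([.4968,-.0105,.2085],89.2);snap('wrist','w11')
fn='w11'; z=np.load('pics/w11.npz'); im,d,K,di,T=load(fn,'wrist'); P=cloud(d,K,di,T)
R=Ro.from_quat(z['q']).as_matrix(); L=(P-z['p'])@R
x,y,h=L[...,0],L[...,1],-L[...,2]
d2=d.copy(); d2[(x<.09)&(abs(y)<.07)]=0
np.savez('pics/w11m.npz',img=im,d=d2,p=z['p'],q=z['q'])
from walls import walls; walls('w11m')
E
python3 held.py w11
```

```text
pos [ 0.5048 -0.0671  0.2087] yaw 89.23 t 17.475
shift tool [ 0.0565 -0.0088  0.0002] turn [0.02 0.01 0.03] F [-0.7  0.9  3. ] j [ 0.8   0.17 -0.82  1.76  0.13  1.27 -0.07] grip 0.273
w11m rear 5602 5602 az 134.19 p 0.5972 -0.0269 rms 0.00022
w11m left 6456 6456 az 44.19 p 0.4018 -0.0183 rms 0.00026
CORNER [0.49796286 0.07520372]
top n 3416
top h=0.0137 + 0.007 x + 0.003 y h mean 0.014002154089735461
1 1748 dir -43.854187 apex-eq [0.0806 0.0843 0.1333]
-1 1668 dir 44.0984 apex-eq [0.0808 0.0842 0.085 ]
```

View pics/w11.png

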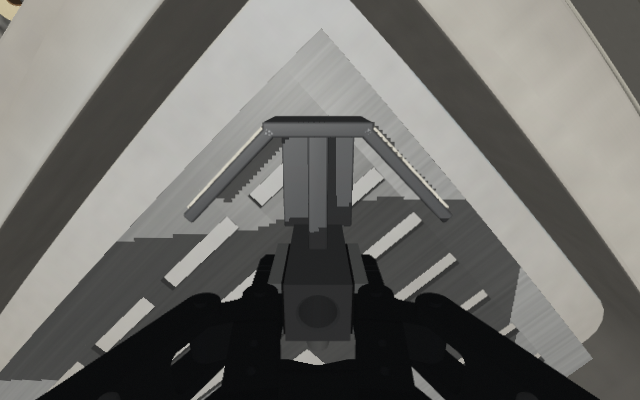

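Emit:
move_arm(deltas=[[0, 0, -0.001, 0, 0, 0, -1], [0.003, 0, 0, 0, 0, 0, -1], [0.004, 0, 0, 0, 0, 0, -1], [0.003, 0, 0, 0, 0, 0, -1]])

```text
clock: 18.02
position: [0.5047, -0.0566, 0.2094]
ee_rot: [0.712, 0.702, -0.0, -0.0]
ft_force: [-0.5, 0.3, -2.2]
grip_width: 0.272
```

Emit:
move_arm(deltas=[[0.003, 0, 0, 0, 0, 0, -1], [0.003, 0, 0, 0, 0, 0, -1], [0.003, 0, 0, 0, 0, 0, -1]])

```text
clock: 18.4
position: [0.505, -0.0479, 0.2095]
ee_rot: [0.712, 0.702, -0.0, 0.0]
ft_force: [-0.4, -0.7, -2.1]
grip_width: 0.273
```

Emit:
move_arm(deltas=[[0.003, 0, 0, 0, 0, 0, -1], [0.003, 0, 0, 0, 0, 0, -1]])

```text
clock: 18.65
position: [0.5051, -0.0419, 0.2095]
ee_rot: [0.712, 0.702, -0.0, 0.0]
ft_force: [0.8, 0.3, -2.8]
grip_width: 0.273
```

Emit:
move_arm(deltas=[[0.003, 0, 0, 0, 0, 0, -1], [0.003, 0, 0, 0, 0, 0, -1]])

```text
clock: 18.9
position: [0.5051, -0.0359, 0.2096]
ee_rot: [0.712, 0.702, -0.0, 0.0]
ft_force: [-0.0, 0.6, -2.5]
grip_width: 0.274
```

Emit:
move_arm(deltas=[[0.003, 0, 0, 0, 0, 0, -1], [0.003, 0, 0, 0, 0, 0, -1]])

```text
clock: 19.15
position: [0.5049, -0.0325, 0.2095]
ee_rot: [0.713, 0.701, -0.002, 0.001]
ft_force: [-3.6, -13.7, 0.4]
grip_width: 0.274
```

```bash
python3 - <<'E'
from h import *
o=manip.get_obs(); F=o['ft_force'];M=o['torque'];print(F,M,np.cross(F,M)/(F@F),(F@M)/np.linalg.norm(F)); plan([.4968,-.0105,.2085],89.2);snap('wrist','w12')
E
python3 held.py w12
```

```text
[ -3.62522176 -13.69667963   0.42609809] [-2.9601327   0.62618438 -0.23175162] [ 0.01447029 -0.01045903 -0.21308702] 0.14502868528357024
pos [ 0.5049 -0.0325  0.2095] yaw 89.09 t 19.15
shift tool [ 0.0219 -0.0084  0.0009] turn [-0.05  0.2  -0.11] F [ -3.6 -13.7   0.4] j [ 0.75  0.17 -0.85  1.76  0.13  1.27 -0.14] grip 0.274
top n 4753
top h=0.0117 + 0.060 x + 0.002 y h mean 0.014636221181846678
1 2405 dir -40.093452 apex-eq [0.0822 0.0991 0.0993]
-1 2348 dir 29.261854 apex-eq [0.0824 0.116  0.1163]
```

View pics/w12.png

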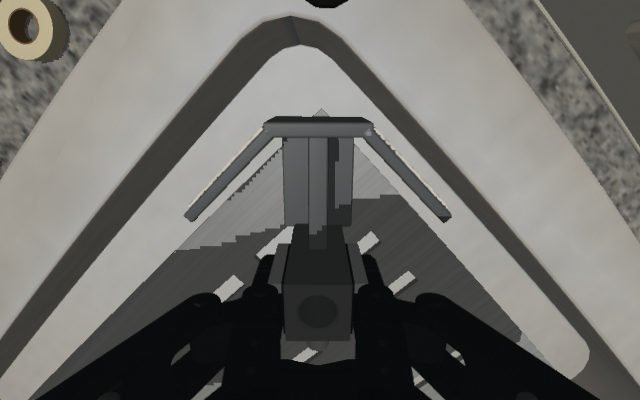

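Emit:
move_arm(deltas=[[-0.004, 0, 0, 0, 0, 0, -1], [-0.004, 0, 0, 0, 0, 0, -1], [0, 0, 0, 0, 0, 0, -1]])

```text
clock: 19.58
position: [0.5052, -0.0382, 0.2095]
ee_rot: [0.712, 0.702, 0.0, -0.0]
ft_force: [-0.3, 0.5, -3.4]
grip_width: 0.271
```

Run:
```python
from h import *
plan([.4968,-.0105,.2085],89.2);snap('wrist','w13')
snap('side','s13'); snap('scene','sc13')
c=cv2.imread('pics/s13.png'); a=cv2.resize(c[130:250,290:400],(440,480),interpolation=cv2.INTER_CUBIC)
c=cv2.imread('pics/sc13.png'); b=cv2.resize(c[130:220,270:345],(360,480),interpolation=cv2.INTER_CUBIC)
cv2.imwrite('pics/x13.png',np.hstack([a,b]))
```

```text
pos [ 0.5052 -0.0382  0.2095] yaw 89.21 t 19.575
shift tool [ 0.0276 -0.0087  0.001 ] turn [ 0.   -0.01  0.01] F [-0.3  0.5 -3.4] j [ 0.76  0.17 -0.84  1.76  0.13  1.27 -0.13] grip 0.271
```

View pics/x13.png

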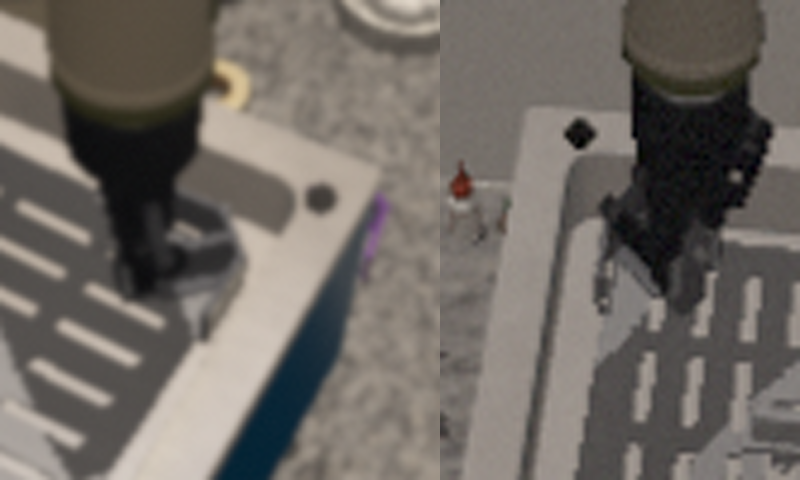

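Emit:
move_arm(deltas=[[0.0021, 0.0021, 0, 0, 0, 0, -1], [0.0021, 0.0021, 0, 0, 0, 0, -1]])

```text
clock: 19.98
position: [0.5077, -0.0356, 0.209]
ee_rot: [0.712, 0.702, -0.003, -0.001]
ft_force: [-15.0, -11.1, 3.7]
grip_width: 0.272
```

Emit:
move_arm(deltas=[[0.0021, 0.0021, 0, 0, 0, 0, -1], [0, 0, 0, 0, 0, 0, -1]])

```text
clock: 20.23
position: [0.5078, -0.0357, 0.2089]
ee_rot: [0.713, 0.701, -0.005, -0.001]
ft_force: [-23.1, -14.5, 12.3]
grip_width: 0.273
```

Emit:
move_arm(deltas=[[0.0021, 0.0021, 0, 0, 0, 0, -1], [0, 0, 0, 0, 0, 0, -1]])

```text
clock: 20.48
position: [0.5079, -0.0357, 0.2089]
ee_rot: [0.714, 0.7, -0.008, -0.002]
ft_force: [-36.9, -21.0, 22.6]
grip_width: 0.272
```

Emit:
move_arm(deltas=[[-0.003, -0.003, 0, 0, 0, 0, -1], [-0.003, -0.003, 0, 0, 0, 0, -1], [0, 0, 0, 0, 0, 0, -1]])

```text
clock: 20.85
position: [0.5076, -0.0357, 0.2096]
ee_rot: [0.712, 0.702, -0.0, 0.0]
ft_force: [-2.6, -2.2, -1.7]
grip_width: 0.269
```

```bash
python3 - <<'E'
from h import *
plan([.4968,-.0105,.2085],89.2);snap('wrist','w14')
im,d,K,di,T=load('w14','wrist'); P=cloud(d,K,di,T)
cx,cy=.498,.0749
a=np.radians(44.19); ex=np.array([np.cos(a),np.sin(a)]); ey=np.array([-ex[1],ex[0]])
q=P[...,:2]-[cx,cy]; u=q@ex; v=q@ey; Z=P[...,2]
# height map in bath coords relative to corner: rows u, cols v
G=np.full((130,130,3),60,np.uint8)
for lo,hi,c in [(.17,.182,(255,0,0)),(.182,.187,(255,255,0)),(.187,.194,(0,255,0)),(.194,.205,(0,200,255)),(.205,.218,(0,0,255)),(.218,.23,(255,0,255)),(.23,.245,(200,200,200)),(.245,.3,(255,255,255))]:
    m=(Z>lo)&(Z<=hi)&(u>-.11)&(u<.02)&(v>-.11)&(v<.02)
    G[(129-((u[m]+.11)*1000).astype(int)),129-((v[m]+.11)*1000).astype(int)]=c
cv2.imwrite('pics/hm.png',cv2.resize(G,None,fx=4.5,fy=4.5,interpolation=cv2.INTER_NEAREST))
E
python3 held.py w14
```

```text
pos [ 0.5076 -0.0357  0.2096] yaw 89.23 t 20.85
shift tool [ 0.0251 -0.0111  0.0011] turn [0.01 0.02 0.03] F [-2.6 -2.2 -1.7] j [ 0.76  0.17 -0.85  1.76  0.13  1.27 -0.13] grip 0.269
top n 4668
top h=0.0119 + 0.054 x + 0.003 y h mean 0.014586623839417534
1 2417 dir -32.759216 apex-eq [0.0823 0.0996 0.0998]
-1 2251 dir 47.332043 apex-eq [0.0822 0.1219 0.1222]
```

View pics/hm.png

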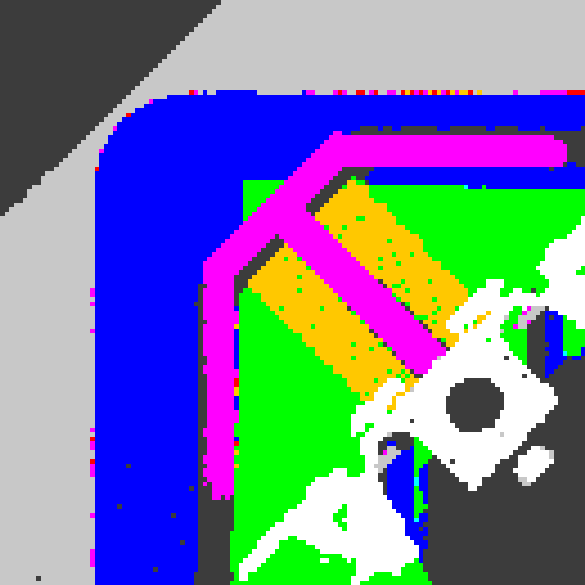

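View pics/w14.png

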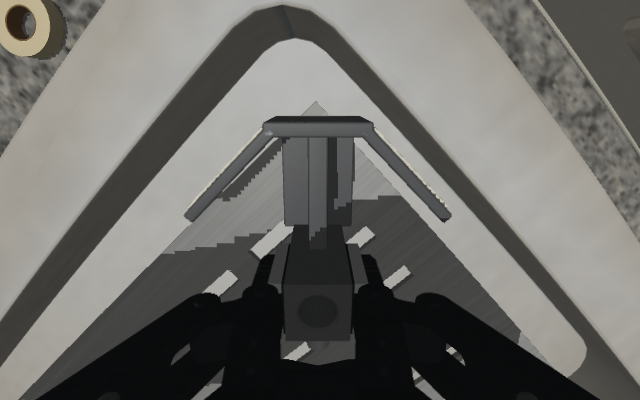

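Emit:
move_arm(deltas=[[0.0014, 0.0014, 0, 0, 0, 0, -1], [0, 0, 0, 0, 0, 0, -1]])

```text
clock: 21.15
position: [0.5077, -0.0357, 0.209]
ee_rot: [0.712, 0.702, -0.002, -0.001]
ft_force: [-7.7, -6.9, -0.4]
grip_width: 0.275
```

```bash
cat > ft.py <<'E'
from h import *
o=manip.get_obs(); F=o['ft_force']-np.array([-.3,.3,-2.7]); M=o['torque']
ex=np.array([.717,.697,0]);ey=np.array([-.697,.717,0])
print('pos',o['position'].round(4),'F raw',o['ft_force'].round(1),'rear',(-F@ex).round(1),'left',(-F@ey).round(1),'Fz',F[2].round(1),'M',M.round(2),'r',(np.cross(F,M)/(F@F)).round(3),o['tau'].round(1))
x=Ro.from_quat(o['ee_rot']).as_matrix(); print('yaw',np.degrees(np.arctan2(x[1,0],x[0,0])).round(2),'tilt z',x[:,2].round(4),'t',o['clock'])
E
python3 ft.py
```

```text
pos [ 0.5077 -0.0357  0.209 ] F raw [-7.7 -6.9 -0.4] rear 10.3 left -0.0 Fz 2.3 M [-1.44  1.79 -0.11] r [-0.03  -0.037 -0.211] [ -3.9 -38.9  -8.7 -41.8  -1.7  -2.9   0. ]
yaw 89.16 tilt z [-0.0036 -0.0021 -1.    ] t 21.15
```

Emit:
move_arm(deltas=[[-0.0014, -0.0014, -0.0003, 0, 0, 0, -1], [0.0014, -0.0014, 0, 0, 0, 0, -1], [0, 0, 0, 0, 0, 0, -1]])

```text
clock: 21.52
position: [0.506, -0.0341, 0.2098]
ee_rot: [0.712, 0.702, -0.0, -0.0]
ft_force: [-2.0, -1.0, -3.0]
grip_width: 0.27
```

```bash
python3 ft.py
```

```text
pos [ 0.506  -0.0341  0.2098] F raw [-2. -1. -3.] rear 2.1 left -0.3 Fz -0.3 M [-0.47  0.54 -0.03] r [ 0.05   0.025 -0.333] [ -1.  -39.4  -5.8 -40.2  -0.5  -0.9   0. ]
yaw 89.25 tilt z [-3.e-04 -2.e-04 -1.e+00] t 21.525
```

Emit:
move_arm(deltas=[[0.0014, -0.0014, 0, 0, 0, 0, -1], [0, 0, 0, 0, 0, 0, -1]])

```text
clock: 21.78
position: [0.505, -0.0329, 0.21]
ee_rot: [0.712, 0.702, 0.0, 0.0]
ft_force: [-0.9, -2.5, -3.6]
grip_width: 0.272
```

```bash
python3 ft.py
```

```text
pos [ 0.505  -0.0329  0.21  ] F raw [-0.9 -2.5 -3.6] rear 2.4 left 1.6 Fz -0.9 M [-0.66  0.07 -0.13] r [ 0.048  0.059 -0.21 ] [ -1.3 -39.1  -6.1 -39.5  -0.8  -0.2   0. ]
yaw 89.24 tilt z [ 6.e-04 -3.e-04 -1.e+00] t 21.775
```

Emit:
move_arm(deltas=[[0.0014, -0.0014, 0, 0, 0, 0, -1], [0, 0, 0, 0, 0, 0, -1]])

```text
clock: 22.02
position: [0.5046, -0.0327, 0.2103]
ee_rot: [0.712, 0.702, 0.001, 0.002]
ft_force: [4.6, -6.2, -4.6]
grip_width: 0.273
```

```bash
python3 ft.py
```

```text
pos [ 0.5046 -0.0327  0.2103] F raw [ 4.6 -6.2 -4.6] rear 1.0 left 8.0 Fz -1.9 M [-1.58 -1.2  -0.22] r [-0.013  0.059 -0.232] [ -3.3 -39.3  -8.1 -37.6  -2.3   1.5   0.2]
yaw 89.15 tilt z [ 0.0032 -0.0015 -1.    ] t 22.025
```

Emit:
move_arm(deltas=[[-0.0028, 0, 0.0005, 0, 0, 0, -1], [0, 0, 0, 0, 0, 1.5, -1], [0, 0, 0, 0, 0, 0, -1]])

```text
clock: 22.4
position: [0.5032, -0.0337, 0.2093]
ee_rot: [0.721, 0.693, 0.0, -0.0]
ft_force: [-0.3, -1.0, -2.7]
grip_width: 0.269
```

```bash
python3 ft.py
```

```text
pos [ 0.5032 -0.0337  0.2093] F raw [-0.3 -1.  -2.7] rear 0.9 left 0.9 Fz 0.0 M [-0.12  0.02 -0.03] r [ 0.022 -0.004 -0.095] [  0.1 -38.8  -4.4 -39.3  -0.1  -0.   -0.3]
yaw 87.73 tilt z [-3.e-04  4.e-04 -1.e+00] t 22.4
```

Emit:
move_arm(deltas=[[0.0014, -0.0014, 0, 0, 0, 0, -1], [0.0014, -0.0014, 0, 0, 0, 0, -1], [0, 0, 0, 0, 0, 0, -1]])

```text
clock: 22.78
position: [0.5024, -0.0334, 0.21]
ee_rot: [0.722, 0.692, 0.001, 0.002]
ft_force: [8.7, -7.2, -5.1]
grip_width: 0.272
```

```bash
python3 ft.py
```

```text
pos [ 0.5024 -0.0334  0.21  ] F raw [ 8.7 -7.2 -5.1] rear -1.3 left 11.7 Fz -2.4 M [-1.92 -2.12 -0.49] r [-0.01   0.063 -0.233] [ -3.9 -38.9  -8.6 -36.   -2.8   2.8   0.5]
yaw 87.59 tilt z [ 0.0046 -0.0024 -1.    ] t 22.775
```

Emit:
move_arm(deltas=[[-0.0035, 0.0035, 0, 0, 0, -1.5, -1], [0, 0, -0.006, 0, 0, 0, -1], [0, 0, -0.006, 0, 0, 0, -1], [0.0014, -0.0014, 0, 0, 0, 0, -1], [0.0014, -0.0014, 0, 0, 0, 0, -1], [0.0014, -0.0014, 0, 0, 0, 0, -1], [0, 0, 0, 0, 0, 0, -1]])

```text
clock: 23.65
position: [0.5027, -0.0337, 0.2228]
ee_rot: [0.713, 0.701, 0.001, 0.004]
ft_force: [13.0, -9.7, -2.0]
grip_width: 0.274
```

```bash
python3 ft.py
python3 - <<'E'
from h import *
snap('wrist','w15')
E
```

```text
pos [ 0.5027 -0.0337  0.2228] F raw [13.  -9.7 -2. ] rear -2.6 left 16.5 Fz 0.7 M [-2.33 -2.9  -0.61] r [ 0.03   0.023 -0.223] [ -5.4 -37.1  -9.6 -33.2  -3.7   4.    0.6]
yaw 89.01 tilt z [ 0.0076 -0.0035 -1.    ] t 23.65
```

View pics/w15.png

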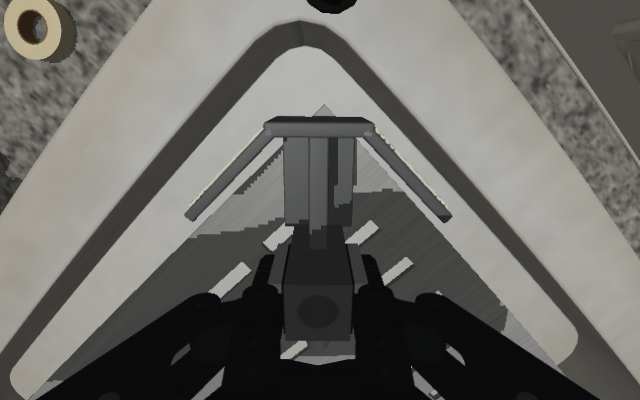

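Emit:
move_arm(deltas=[[-0.005, 0.003, 0, 0, 0, 0, -1], [0, 0, 0.006, 0, 0, 2.5, -1], [0, 0, 0.006, 0, 0, 2.5, -1], [0.0016, -0.0013, 0, 0, 0, 0, -1], [0, 0, 0, 0, 0, 0, -1]])

```text
clock: 24.32
position: [0.5019, -0.0343, 0.2094]
ee_rot: [0.742, 0.671, 0.0, 0.001]
ft_force: [2.8, -2.9, -3.5]
grip_width: 0.271
```

```bash
python3 ft.py
```

```text
pos [ 0.5019 -0.0343  0.2094] F raw [ 2.8 -2.9 -3.5] rear 0.0 left 4.5 Fz -0.8 M [-0.8  -0.76  0.02] r [-0.031  0.027 -0.237] [ -1.4 -38.8  -5.9 -38.   -1.2   1.   -0.1]
yaw 84.26 tilt z [ 8.e-04 -7.e-04 -1.e+00] t 24.325
```

Emit:
move_arm(deltas=[[0.0016, -0.0013, 0, 0, 0, 0, -1], [0.0008, -0.0006, 0, 0, 0, 0, -1], [0, 0, 0, 0, 0, 0, -1]])

```text
clock: 24.7
position: [0.5017, -0.0342, 0.2099]
ee_rot: [0.742, 0.67, 0.001, 0.003]
ft_force: [11.0, -10.9, -6.7]
grip_width: 0.271
```

```bash
python3 ft.py
```

```text
pos [ 0.5017 -0.0342  0.2099] F raw [ 11.  -10.9  -6.7] rear -0.3 left 15.9 Fz -4.0 M [-2.56 -2.53  0.1 ] r [-0.042  0.034 -0.213] [ -5.  -39.   -9.7 -35.5  -4.1   3.3  -0.1]
yaw 84.13 tilt z [ 0.0044 -0.0033 -1.    ] t 24.7
```

The contact data agree with each other. The real corner lies at about (0.510, 0.054) with the bath at about 41.4° yaw, which puts the stud exactly mid-tank at 170/146 mm against 171.5/144 expected. The rendered shell is offset from that, so I'll trust the contact data. I'll set the yaw to 86.6° and press diagonally in small steps.

Emit:
move_arm(deltas=[[-0.003, 0.003, 0, 0, 0, 0, -1], [-0.002, 0.002, 0, 0, 0, -2.4, -1], [0, 0, 0, 0, 0, 0, -1]])

```text
clock: 25.08
position: [0.5041, -0.0365, 0.2091]
ee_rot: [0.727, 0.686, -0.0, -0.001]
ft_force: [-0.7, -0.2, -1.9]
grip_width: 0.272
```

```bash
python3 ft.py
python3 - <<'E'
from h import *
plan([.5053,-.0356,.2087],86.6)
snap('wrist','w16')
# sharper held check: restrict by depth near the bracket only
im,d,K,di,T=load('w16','wrist'); z=np.load('pics/w16.npz'); P=cloud(d,K,di,T)
R=Ro.from_quat(z['q']).as_matrix(); L=(P-z['p'])@R; x,y,h=L[...,0],L[...,1],-L[...,2]
for s in (1,-1):
    t=(s*y>.024)&(s*y<.055)&(h>.008)&(h<.024)&(x+s*y<.0865)&(x+s*y>.07)
    X=L[t]; A=np.c_[X[:,0],np.ones(len(X))]; c=np.linalg.lstsq(A,-X[:,2],rcond=None)[0]; print(s,len(X),'slope',c[0].round(3),'h',(-X[:,2].mean()).round(4),'apex',np.percentile(X[:,0]+s*X[:,1],98).round(4))
t=(abs(y)<.003)&(x>.02)&(x<.055)&(h>.004)&(h<.02); X=L[t]; A=np.c_[X[:,0],np.ones(len(X))]; print('web slope',np.linalg.lstsq(A,-X[:,2],rcond=None)[0],len(X))
E
```

```text
pos [ 0.5041 -0.0365  0.2091] F raw [-0.7 -0.2 -1.9] rear 0.6 left 0.1 Fz 0.8 M [-0.09  0.01  0.05] r [-0.032 -0.05  -0.047] [  0.2 -39.   -4.5 -39.4   0.   -0.    0.5]
yaw 86.65 tilt z [-1.1e-03  6.0e-04 -1.0e+00] t 25.075
pos [ 0.5041 -0.0365  0.2091] yaw 86.65 t 25.075
shift tool [0.001  0.0011 0.0004] turn [-0.07 -0.03  0.05] F [-0.7 -0.2 -1.9] j [ 0.76  0.16 -0.84  1.77  0.13  1.27 -0.17] grip 0.272
1 1534 slope -0.021 h 0.0139 apex 0.0846
-1 1549 slope -0.018 h 0.0138 apex 0.0849
web slope [0.00543933 0.01231257] 1238
```

Emit:
move_arm(deltas=[[0.002, 0.001, 0, 0, 0, 0, -1], [0.002, 0, 0, 0, 0, 0, -1], [0, 0, 0, 0, 0, 0, -1]])

```text
clock: 25.5
position: [0.5051, -0.0338, 0.2091]
ee_rot: [0.728, 0.686, -0.001, -0.0]
ft_force: [-3.0, -4.2, -2.1]
grip_width: 0.269
```

```bash
sed -i 's/\[.717,.697,0\]/[.750,.661,0]/; s/\[-.697,.717,0\]/[-.661,.750,0]/' ft.py; python3 ft.py
```

```text
pos [ 0.5051 -0.0338  0.2091] F raw [-3.  -4.2 -2.1] rear 5.0 left 1.5 Fz 0.6 M [-0.98  0.61  0.05] r [-0.02  -0.016 -0.217] [ -2.2 -39.1  -6.9 -40.3  -1.3  -1.1  -0.1]
yaw 86.59 tilt z [-0.0016 -0.0015 -1.    ] t 25.5
```

Emit:
move_arm(deltas=[[0.0015, 0, 0, 0, 0, 0, -1], [0, 0, 0, 0, 0, 0, -1]])

```text
clock: 25.75
position: [0.5049, -0.0334, 0.209]
ee_rot: [0.728, 0.685, -0.002, 0.0]
ft_force: [-4.7, -7.1, -1.0]
grip_width: 0.273
```

```bash
python3 ft.py
```

```text
pos [ 0.5049 -0.0334  0.209 ] F raw [-4.7 -7.1 -1. ] rear 8.2 left 2.7 Fz 1.7 M [-1.69  1.01  0.09] r [-0.03  -0.031 -0.22 ] [ -4.  -38.7  -8.7 -40.6  -2.3  -1.8  -0.1]
yaw 86.52 tilt z [-0.0023 -0.0028 -1.    ] t 25.75
```

Emit:
move_arm(deltas=[[0.0005, -0.0015, 0, 0, 0, 0, -1], [0, 0, 0, 0, 0, 0, -1]])

```text
clock: 26.0
position: [0.5036, -0.0321, 0.209]
ee_rot: [0.728, 0.686, -0.001, 0.0]
ft_force: [-3.0, -4.8, -2.5]
grip_width: 0.275
```

```bash
python3 ft.py
```

```text
pos [ 0.5036 -0.0321  0.209 ] F raw [-3.  -4.8 -2.5] rear 5.4 left 2.1 Fz 0.2 M [-1.29  0.7   0.14] r [-0.025  0.005 -0.254] [ -2.7 -39.   -7.3 -40.4  -1.7  -1.2  -0.1]
yaw 86.56 tilt z [-0.0017 -0.0019 -1.    ] t 26.0
```

Emit:
move_arm(deltas=[[0.0005, -0.0015, 0, 0, 0, 0, -1], [0, 0, 0, 0, 0, 0, -1]])

```text
clock: 26.25
position: [0.5035, -0.0322, 0.2094]
ee_rot: [0.728, 0.685, -0.0, 0.001]
ft_force: [3.8, -7.1, -5.0]
grip_width: 0.27
```

```bash
python3 ft.py
```

```text
pos [ 0.5035 -0.0322  0.2094] F raw [ 3.8 -7.1 -5. ] rear 1.8 left 8.3 Fz -2.3 M [-1.8  -0.89  0.11] r [-0.037  0.048 -0.22 ] [ -3.5 -39.5  -8.3 -38.5  -2.7   1.   -0.1]
yaw 86.52 tilt z [ 0.0016 -0.0024 -1.    ] t 26.25
```

Emit:
move_arm(deltas=[[0.0015, 0.0015, 0, 0, 0, 0, -1], [0, 0, 0, 0, 0, -0.4, -1], [0, 0, 0, 0, 0, 0, -1]])

```text
clock: 26.62
position: [0.5039, -0.032, 0.2092]
ee_rot: [0.726, 0.687, -0.002, 0.001]
ft_force: [-3.0, -11.4, 0.2]
grip_width: 0.271
```

```bash
python3 ft.py;python3 - <<'E'
from h import *
snap('wrist','w17')
E
```

```text
pos [ 0.5039 -0.032   0.2092] F raw [ -3.  -11.4   0.2] rear 9.8 left 6.9 Fz 2.9 M [-2.43  0.74  0.07] r [-0.02  -0.046 -0.2  ] [ -5.8 -37.9 -10.4 -39.7  -3.4  -1.6   0. ]
yaw 86.85 tilt z [-0.0015 -0.0039 -1.    ] t 26.625
```

View pics/w17.png

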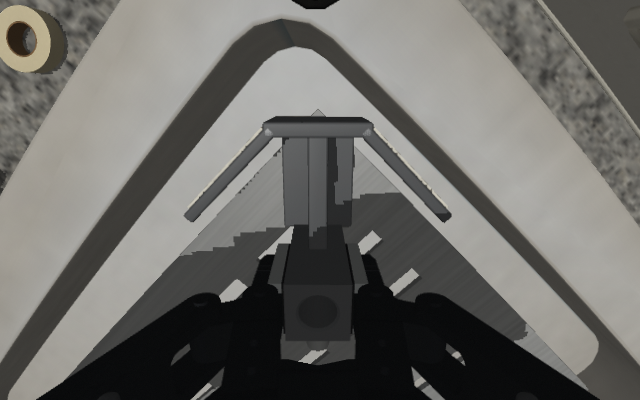

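Emit:
move_arm(deltas=[[0.001, -0.0006, 0, 0, 0, 0, -1], [0, 0, 0, 0, 0, 0, -1], [0, 0, 0, 0, 0, 0, -1], [0, 0, 0, 0, 0, 0, -1]])

```text
clock: 27.18
position: [0.5038, -0.0319, 0.2093]
ee_rot: [0.727, 0.687, -0.002, 0.002]
ft_force: [-1.5, -14.4, -0.9]
grip_width: 0.271
```

```bash
python3 ft.py
python3 - <<'E'
from h import *
snap('wrist','w18')
im,d,K,di,T=load('w18','wrist'); z=np.load('pics/w18.npz'); P=cloud(d,K,di,T)
R=Ro.from_quat(z['q']).as_matrix(); L=(P-z['p'])@R; x,y,h=L[...,0],L[...,1],-L[...,2]; Z=P[...,2]
for s in (1,-1):
    t=(s*y>.024)&(s*y<.055)&(h>.006)&(h<.026)&(x+s*y<.0865)&(x+s*y>.07)
    X=L[t]; W=P[t]; A=np.c_[X[:,0],np.ones(len(X))]; c=np.linalg.lstsq(A,-X[:,2],rcond=None)[0]; print(s,len(X),'slope',c[0].round(3),'top z',W[:,2].mean().round(4),'apex',np.percentile(X[:,0]+s*X[:,1],98).round(4))
t=(abs(y)<.003)&(x>.02)&(x<.055)&(h>.004)&(h<.02); X=L[t]; A=np.c_[X[:,0],np.ones(len(X))]; print('web slope',np.linalg.lstsq(A,-X[:,2],rcond=None)[0][0].round(4),'web top z',P[t][:,2].mean().round(4))
t=(x>-.01)&(x<.011)&(abs(y)<.011)&(h>.03)&(h<.05);W=L[t];A=np.c_[W[:,0],W[:,1],np.ones(len(W))]; print('sleeve top slopes',np.linalg.lstsq(A,-W[:,2],rcond=None)[0].round(4),'z',P[t][:,2].mean().round(4))
print('plate',np.nanmedian(Z[(abs(Z-.19)<.004)]))
E
```

```text
pos [ 0.5038 -0.0319  0.2093] F raw [ -1.5 -14.4  -0.9] rear 10.6 left 10.2 Fz 1.8 M [-3.09  0.29 -0.04] r [ 0.    -0.026 -0.208] [ -7.2 -38.1 -11.9 -38.9  -4.5  -1.    0. ]
yaw 86.79 tilt z [-4.0e-04 -4.9e-03 -1.0e+00] t 27.175
1 1541 slope -0.022 top z 0.2228 apex 0.0845
-1 1545 slope -0.02 top z 0.2229 apex 0.0848
web slope 0.0026 web top z 0.2216
sleeve top slopes [0.1376 0.0034 0.0393] z 0.2486
plate 0.18941532361922198
```

```bash
python3 ft.py; python3 -c "
from h import *
print(manip.hand_in())"; python3 ft.py
```

```text
pos [ 0.5038 -0.0319  0.2093] F raw [ -0.7 -14.2  -1.2] rear 9.9 left 10.6 Fz 1.5 M [-3.15  0.31  0.01] r [-0.003 -0.023 -0.215] [ -7.2 -38.1 -11.9 -38.9  -4.5  -1.    0. ]
yaw 86.79 tilt z [-4.0e-04 -4.9e-03 -1.0e+00] t 27.225
the job is handed in; nothing more can be done
None
the job is handed in; nothing more can be done
```

I handed the job in at about 27 s with the clip turned across its slot and the gripper still pressing the bracket into the corner. One check disagreed: the camera images still show a gap to both walls where the forces say there is contact. No verdict came back, so I don't know whether it passed.

**What I did**
- **Clip:** I pinched the fin and turned it about 85° clockwise. The last picture of it puts it within about 0.03 rad of square to the contact-found bath yaw. I never felt a clear hard stop, and I did not look at it again after the bracket went in.
- **Bracket:** I took the grey one and left the purple look-alike, the bottles and the timer alone.
- **Tilted in the grip:** The bracket caught on the left wall during the first lowering and pitched about 20° nose-up. I set it down on the plate, let it settle flat and regripped it.
- **Hard push:** While feeling for the rear wall I briefly pushed with about 42 N, under the 60 N limit.

**Last checks**
- **Wall forces:** about 10 N on the rear wall and 10.5 N on the left wall. The twisting moment was near zero, so the pads should be lying flat.
- **Height and tilt:** the underside is within about 1–2 mm of the plate top, and the bracket leans no more than about 0.03 rad.
- **Grip:** 80 N commanded, opening steady at about 23 mm.

**What disagreed:** the pictured tank walls lie about 10 mm (rear) and 20 mm (left) beyond where the bracket met firm flat walls. They are also turned about 2.8° from them. I trusted the contacts, because they put the clip's stud mid-tank: 170 and 146 mm from the walls, against 171.5 and 144 mm expected. By either yaw the bracket's angle is within the limit (0.74 or 0.79 rad, allowed 0.735–0.835), but its position is only right if the contacts are.

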